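# Snug the adjustable wrench on the clamp nut and tighten it

## Task

Tighten the big nut in the middle of the round aluminium base with the adjustable wrench. Lay the wrench flat on the base with the nut deep between its open jaws, let go and roll the worm with a fingertip until the jaws close snugly on the nut, and only then turn the nut clockwise (seen from above) with the wrench's handle until it comes up against its stop. Let go and leave the wrench lying on the nut.

Things in the scene. Friction and masses are not known exactly. Their poses are not given: they have to be found in the camera images.
- nut_top (a point): Centre of the top face of the plain steel hexagon nut: 32 mm across flats, 37 mm across corners, 20 mm high, in the middle of a fixed round aluminium base (200 mm diameter, flat top 30 mm above the table; this point is 50 mm above the table, a stud end stands 2 mm higher). Turns with the nut: z up, two opposite flats face its +y and -y, the others at 60 degree steps.
- nut (a joint): Turn of the nut, rad, grows clockwise seen from above; starts at 0 to 0.12, stop (home, tight) at 0.70. It stays where it is left; it takes about 0.4 N m to turn.
- wrench: Adjustable wrench, plain steel, 196 mm long, 18 mm thick at head and neck, about 0.56 kg, at first lying on the table, always the same face up. Origin on its underside, directly below wrench_mouth. x runs from the handle to the open end of the jaws, y across, z up; all wrench points have these axes. The head spans x = -64 to -20 mm, y = -41 to +31 mm.
- jaw (a joint): Movable jaw of the wrench, m: the jaw opening is 28 mm plus this value (snug on the nut: 0.004; starts 0.0095 to 0.013). The jaw is driven only by the worm, 1.5 mm per rad of worm roll, and stays where the worm leaves it.
- wrench_mouth (a point): Mouth of the wrench, 9 mm above its underside. Fixed jaw's face at y = +16 mm, movable jaw's face on the -y side at y = 16 mm minus the opening. Jaws 18 mm high, 14 mm wide, from the throat at x = -20 mm to the tips at x = +16 mm. With the jaws snug and the nut in the throat, the nut's axis is at this point, within 2 mm.
- wrench_neck (a point): The wrench's neck, 83 mm behind the mouth (-x) on the centre line, half-way up: 28 mm wide (y), 18 mm thick, from 64 to 102 mm behind the mouth; near the balance point, for carrying.
- wrench_worm (a point): Top of the worm: knurled steel roller, 26 mm diameter, 24 mm long, axis along y, 39 mm behind the mouth, 10 mm to its -y side, 27 mm above the wrench's underside, 9 mm above the head's top. Rolling its top towards the jaws (+x) closes the jaw, 8.7 mm of fingertip travel per mm, so in several strokes; needs about 6 N drag, so 8 to 20 N downward press. Rolling back opens it.
- wrench_handle (a point): The wrench's handle, 145 mm behind the mouth on the centre line, half-way up: 24 mm wide (y), 12 mm thick (3 to 15 mm above the underside), from 107 to 182 mm behind the mouth. With the wrench on the nut it overhangs the base's rim.

How it is judged:
By the outcome, as a careful person would: the job done as asked, in the order asked, and still so for the second after the job is handed in, with the robot touching nothing.
It also fails if it takes over 70 s, if anything falls off the work surface, if the arm or the gripper's body presses on something with over 40 N, if the wrist force passes 120 N, or if a joint passes its speed limit or range.

## Robot

A 6-joint arm with a two-finger parallel gripper is mounted at the origin on the work surface. World frame = base frame: x ahead of the robot, y to its left, z up, the work surface at z = 0. Lengths are in mm, angles in rad, forces in N, time in s.
With the tool pointing down it reaches from about 250 to 850 mm from the base axis. Payload 12.5 kg.
Tool frame: the origin (TCP) lies on the centre line of the jaws, within the pads' length; the fingertips stand 11 mm ahead of it and the grasp point (between the pads) lies 8 mm behind it; x points along the fingers, y is the direction in which the jaws open and shut, and the axes are right-handed (so a half turn about x gives the same grasp; the last joint's range is limited). The gripper opens to 93 mm and grips with 3 to 60 N. Pads are 15 mm wide; open, the fingers measure 128 mm over their backs; the gripper's body (75 mm by 188 mm) begins 65 mm behind the grasp point.
Start: joints at [1.027, 0.351, 1.652, -0, 1.139, -0.085], TCP at [243.548, 493.122, 229.633] pointing down, gripper open.
Joint ranges: [-2.75, 2.75], [-0.79, 2.1], [0.01, 2.65], [-1.57, 4.71], [0.07, 3.14], [-2.87, 2.87]. Speed limits (rad/s): [2.22, 2.22, 2.79, 3.14, 3.14, 3.14].

## Interface

Orientations are given as a unit quaternion [x, y, z, w].
In Python, from rig import arm gives the robot as it stands.
- The arm moves only by the tool send_rows, never from a script. Its argument "increments" is a list of rows, each an object with "slide": the shift along the tool's x, y, z in m, a list of three; "yaw": the turn about the tool's x in rad. A call has 1 to 8 rows; each row is the pose to reach, as a shift and turn from the pose commanded when the call began, along the tool's axes at that moment; what a row does not reach only later rows make up. A row lasts 1/12 s, in which the tool goes at most 41.7 mm and 7.16 degrees, less where a joint would pass 70% of its speed; a pose out of reach is approached as far as the arm can. A call with a gripper value outside its range is refused whole. "fingers" is the gripper command: -1 is fully open, 1 is shut, values between are in proportion, set as the call begins (left out, the last holds). The fingers move at their own pace and stop on an object; "newtons" is the grip in N (left out, the last holds). Time passes only in rows, so rows that repeat a pose let the fingers close. It gives the time, the measured TCP pose, the force and the opening at its end, in the units of the state.
- arm.read_state(): the state, without advancing time (a new reading comes with each control period).
- arm.snapshot(name): name is "scene" or "top"; returns the picture (400x640x3 uint8, red, green, blue); there is no depth.
- arm.camera_params(name): a dict with "camera_matrix" (3x3 intrinsics, pixels), "R" (3x3) and "t" (3): a world point X has camera coordinates R X + t. Camera axes: x right, y down, z forward; pixel columns grow to the right and rows downward; lengths in mm; the calibration is good to about 2 mm. A picture is of the moment at which its call begins. camera_params takes no time and is no camera call.
- arm.job_done(): hands the job in, once; it reports no verdict.
The state is a dict: "clock": time; "joints": joint angles; "qvel": joint speeds; "joint_torque": joint torques, N m; "tcp_pos": TCP position; "ee_rot": TCP orientation; "force": force on the tool from outside, world axes, zero at the start; "wrist_torque": the same for the moment, N m; "grip_width": opening from 0.0 (shut) to 1.0 (fully open).
Only numpy, scipy, OpenCV 4.12 (cv2) and the standard library are available. Lean on these libraries where they do the work, as an engineer would, in place of code of your own. Each camera call takes 0.05 s, during which the arm holds its last target.

## Working session

There is one attempt and no reset: what is moved stays moved. The work goes in short steps, Python scripts to look and compute and a tool call to move; the robot and the scene stay as the last step left them, time stands still between calls to the robot, and variables do not carry over. Pictures are saved under pics/ and viewed, and the job is handed in when it is done.

Besides the shell and the picture viewer there is one more tool, called after "Request:" as name(argument=value, ...) on one line, values as JSON. send_rows: Moves the arm, as the interface text tells. Its arguments: {"type":"object","properties":{"increments":{"type":"array","items":{"type":"object","properties":{"slide":{"type":"array","items":{"type":"number"}},"yaw":{"type":"number"}}}},"fingers":{"type":"number"},"newtons":{"type":"number"}},"required":["increments"]}

```bash
ls; mkdir -p pics; python3 - <<'E'
from rig import arm
import cv2,numpy as np
print(arm.read_state())
for n in("scene","top"):
    p=arm.camera_params(n);print(n,p)
    cv2.imwrite(f"pics/{n}0.png",arm.snapshot(n)[:,:,::-1])
E
```

```text
pics
{'clock': 0.0, 'joints': array([ 1.02736453e+00,  3.51241153e-01,  1.65243337e+00, -7.26580436e-05,
        1.13912608e+00, -8.45834183e-02]), 'qvel': array([-6.18945392e-04,  4.92789286e-04, -2.61598183e-04,  1.65791833e-03,
       -1.11728595e-05,  3.36508606e-04]), 'joint_torque': array([-5.31422484e-04, -4.97333980e+01, -2.85250640e+01,  6.99069235e-02,
        2.58113287e-02, -8.68795723e-05]), 'tcp_pos': array([243.40907684, 492.82033479, 229.09521379]), 'ee_rot': array([ 0.16038409,  0.68869087, -0.16121087,  0.68847141]), 'force': array([-0.57910338,  0.03449262, -0.4469025 ]), 'wrist_torque': array([-0.02088325, -0.03017409,  0.01292482]), 'grip_width': 1.0044497873214453}
scene {'camera_matrix': array([[368.95506998,   0.        , 319.50707396],
       [  0.        , 368.95506998, 198.23375884],
       [  0.        ,   0.        ,   1.        ]]), 'R': array([[ 0.50170319,  0.86500348,  0.00793065],
       [ 0.61522767, -0.35035803, -0.70621821],
       [-0.60810264,  0.35919108, -0.70794982]]), 't': array([-389.97714762, -283.23441309, 1146.77877314])}
top {'camera_matrix': array([[406.35363224,   0.        , 318.54166129],
       [  0.        , 406.35363224, 198.36755281],
       [  0.        ,   0.        ,   1.        ]]), 'R': array([[ 0.01770579, -0.99831808,  0.05520429],
       [-0.9951169 , -0.02295735, -0.09599638],
       [ 0.09710227, -0.05323503, -0.99384968]]), 't': array([ 50.74737734, 613.20109659, 704.82111726])}
```

View pics/scene0.png

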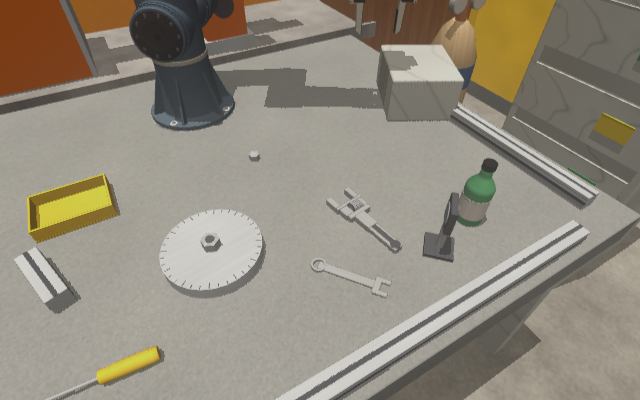

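View pics/top0.png

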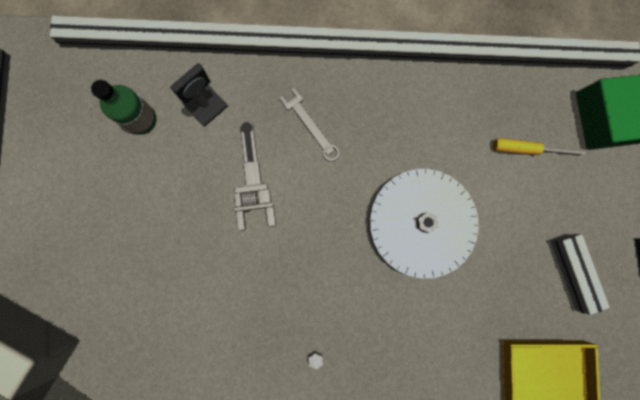

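The adjustable wrench is at about (252,180) in the top view, with its jaws towards the robot (down). The base is centred near (425,222). Next I'll zoom in.

```bash
python3 - <<'E'
import cv2,numpy as np
a=cv2.imread("pics/top0.png")
w=cv2.resize(a[115:240,205:305],None,fx=4.8,fy=4.8,interpolation=cv2.INTER_CUBIC)
n=cv2.resize(a[192:252,397:457],None,fx=10,fy=10,interpolation=cv2.INTER_CUBIC)
s=cv2.imread("pics/scene0.png")
s=cv2.resize(s[180:260,315:415],None,fx=7,fy=7,interpolation=cv2.INTER_CUBIC)
cv2.imwrite("pics/w.png",w);cv2.imwrite("pics/n.png",n);cv2.imwrite("pics/s.png",s)
E
```

```text
(no output)
```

View pics/w.png

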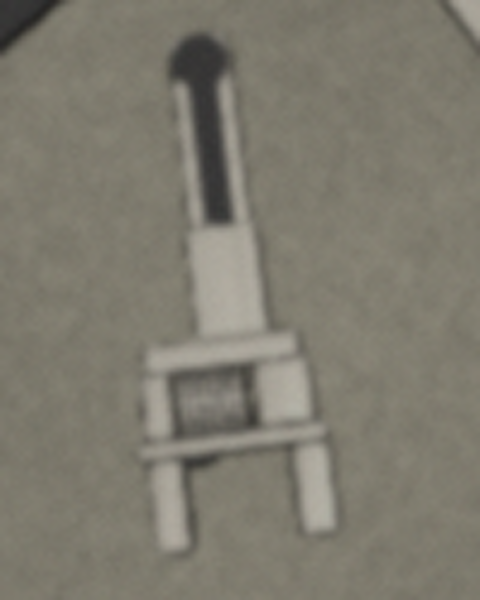

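View pics/n.png

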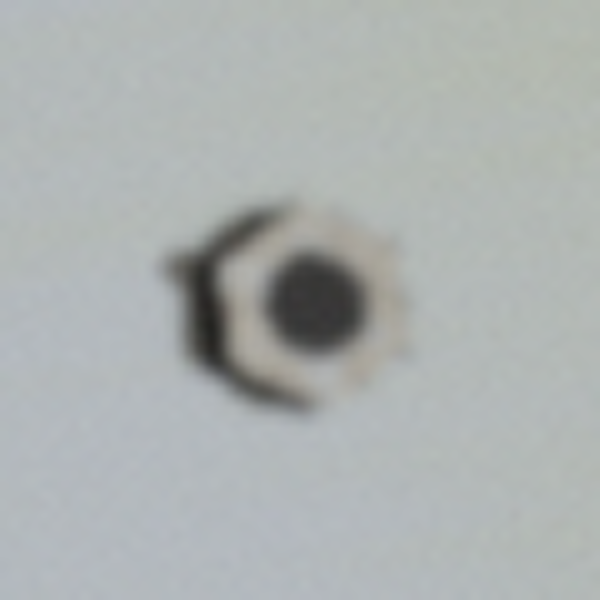

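View pics/s.png

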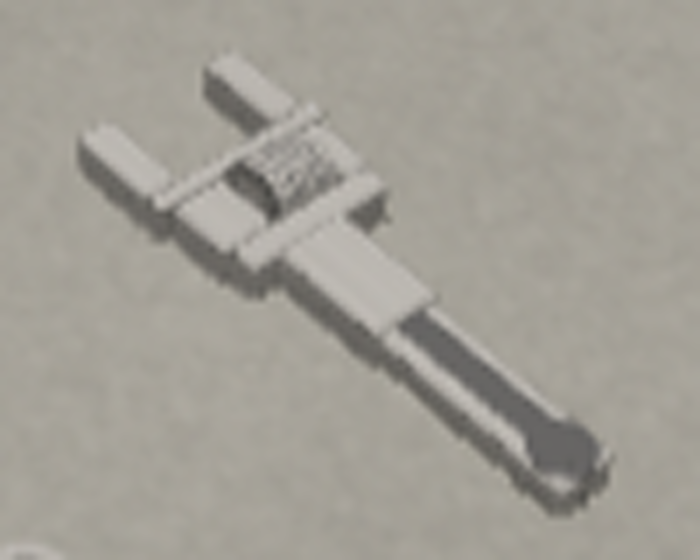

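```bash
cat >h.py <<'E'
import numpy as np,cv2
from rig import arm
def ray(cam,uv,z):
    p=arm.camera_params(cam);K,R,t=[np.array(p[k]) for k in("camera_matrix","R","t")]
    C=-R.T@t;d=R.T@np.linalg.inv(K)@np.array([uv[0],uv[1],1.0]);return C+d*(z-C[2])/d[2]
def proj(cam,X):
    p=arm.camera_params(cam);K,R,t=[np.array(p[k]) for k in("camera_matrix","R","t")]
    q=K@(R@np.asarray(X,float)+t);return q[:2]/q[2]
E
python3 - <<'E'
from h import *
def c(x,y,x0=205,y0=115,f=4.8): return (x0+(x+.5)/f-.5,y0+(y+.5)/f-.5)
pts={'fixtipOut':(336,529),'fixtipIn':(306,533),'movtipIn':(190,547),'movtipOut':(161,552),'neck64a':(198,335),'neck64b':(266,331),'neck102a':(190,230),'neck102b':(249,225),'head64a':(148,350),'head64b':(295,334)}
for k,v in pts.items(): print(k,ray('top',c(*v),18).round(1))
p=pts
m=lambda a,b:(ray('top',c(*p[a]),18)+ray('top',c(*p[b]),18))/2
print((m('neck102a','neck102b')-m('neck64a','neck64b')))
# nut images averaged
for n in("top","scene"):
    im=np.mean([arm.snapshot(n).astype(float) for _ in range(6)],axis=0)
    np.save(f"avg_{n}.npy",im)
    u,v=np.round(proj(n,ray('top',(428,222),50))).astype(int);print(n,u,v)
    cr=im[v-22:v+22,u-22:u+22,::-1].astype(np.float32)
    cr=cv2.resize(cr,None,fx=12,fy=12,interpolation=cv2.INTER_CUBIC)
    rb=cr[:,:,2]-cr[:,:,0]
    rb=cv2.normalize(rb,None,0,255,cv2.NORM_MINMAX)
    cv2.imwrite(f"pics/nut_{n}.png",np.clip(np.hstack([cr[:,:500],np.repeat(rb[:,:,None],3,2)[:,:270*2]]),0,255)[:, :1056])
    cv2.imwrite(f"pics/nut_{n}.png",cv2.resize(cv2.imread(f"pics/nut_{n}.png"),None,fx=.75,fy=.75))
E
```

```text
fixtipOut [563.2 141.3  18. ]
fixtipIn [561.5 152.5  18. ]
movtipIn [555.4 195.6  18. ]
movtipOut [553.3 206.3  18. ]
neck64a [635.5 195.4  18. ]
neck64b [637.6 169.9  18. ]
neck102a [675.6 199.8  18. ]
neck102b [678.2 177.6  18. ]
head64a [629.3 213.9  18. ]
head64b [636.8 158.9  18. ]
[40.35239822  6.06713009  0.        ]
top 428 222
scene 209 239[ WARN:0@6.686] global loadsave.cpp:1063 imwrite_ Unsupported depth image for selected encoder is fallbacked to CV_8U.
```

View pics/nut_top.png

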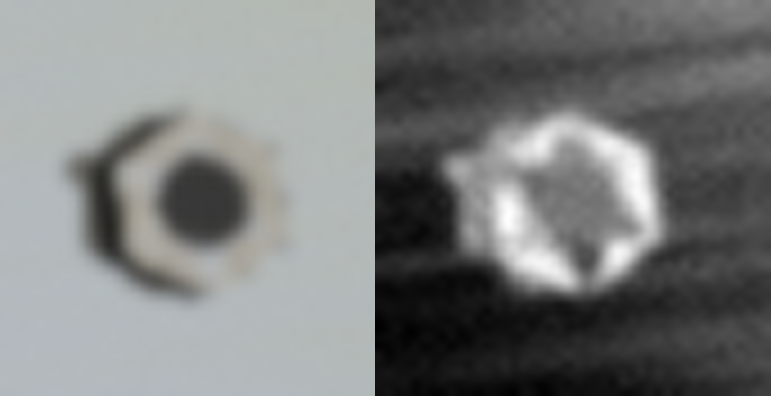

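View pics/nut_scene.png

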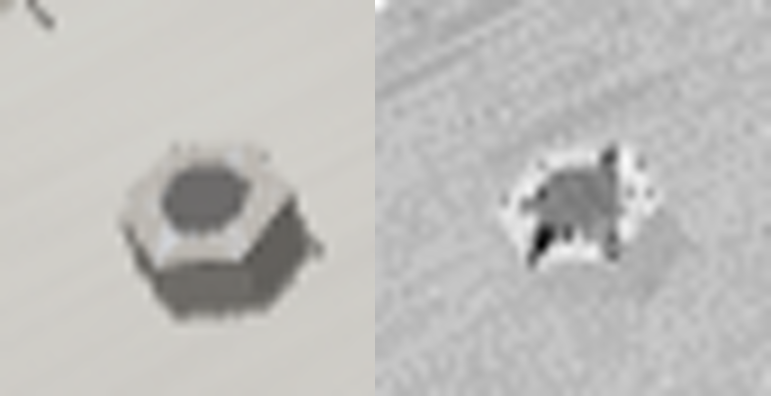

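```bash
python3 - <<'E'
from h import *
def c(cam,x,y):
    u,v={'top':(428,222),'scene':(209,239)}[cam]; return (u-22+(x+.5)/9-.5,v-22+(y+.5)/9-.5)
def show(cam,c0,pts,z):
    for q in pts:
        P=ray(cam,c(cam,*q),z); d=P-c0; print(cam,q,P[:2].round(1),'r %.1f ang60 %.1f'%(np.hypot(*d[:2]),np.degrees(np.arctan2(d[1],d[0]))%60))
ct=ray('top',c('top',204,201),52);cs=ray('scene',c('scene',205,199),52);print(ct,cs)
show('top',ct,[(120,170),(180,110),(122,232),(272,130)],50)
show('scene',cs,[(155,268),(243,260),(295,195),(122,220),(176,145),(265,150)],50)
show('scene',cs,[(178,318),(268,308),(310,240)],30)
# refine corners of stud by mask, base circle
for n in('top','scene'):
    im=np.load(f'avg_{n}.npy').astype(np.uint8); hsv=cv2.cvtColor(im,cv2.COLOR_RGB2HSV)
    u,v={'top':(428,222),'scene':(209,239)}[n]
    g=im[v-22:v+22,u-22:u+22].mean(2)
    print(n,np.round(g[12:32:2,8:34:2]).astype(int))
# dark-side edge fits in scene and top
E
```

```text
[ 572.55701593 -129.62320929   52.        ] [ 573.81057773 -129.15150081   52.        ]
top (120, 170) [ 578.4 -113.6] r 17.1 ang60 10.0
top (180, 110) [ 590.4 -125.6] r 18.3 ang60 12.6
top (122, 232) [ 566.3 -113.9] r 16.9 ang60 51.8
top (272, 130) [ 586.9 -144. ] r 20.3 ang60 14.9
scene (155, 268) [ 584.9 -144.1] r 18.6 ang60 6.5
scene (243, 260) [ 592.1 -127.3] r 18.3 ang60 5.9
scene (295, 195) [ 580.6 -111.8] r 18.6 ang60 8.6
scene (122, 220) [ 568.8 -146.3] r 17.8 ang60 13.7
scene (176, 145) [ 554.3 -129.7] r 19.5 ang60 1.6
scene (265, 150) [ 565.3 -113.3] r 18.0 ang60 58.1
scene (178, 318) [ 583.5 -142.9] r 16.8 ang60 5.0
scene (268, 308) [ 590.5 -125.2] r 17.2 ang60 13.4
scene (310, 240) [ 577.2 -111. ] r 18.5 ang60 19.4
top [[182 182 181 173 155 150 157 175 175 179 181 181 182]
 [182 179 157 110  84 130 163 168 164 168 178 181 181]
 [166 149  91  88 139 162 154 151 155 163 166 166 181]
 [114  72  83 158 169 141  83  72  94 142 161 171 181]
 [137  60  84 165 165  93  57  56  57  88 149 165 179]
 [164  68  57 145 151  74  57  56  56  70 146 160 173]
 [165  75  44 142 164  99  58  57  57  81 155 166 176]
 [167  87  44 140 169 147 100  81  92 137 167 166 175]
 [178 134  71 105 156 160 161 161 165 161 168 176 179]
 [184 180 161 103  89 115 150 170 175 167 175 182 181]]
scene [[205 206 206 206 206 206 205 207 207 206 205 204 204]
 [206 205 205 205 205 207 207 206 206 205 204 205 205]
 [205 204 204 207 207 202 196 192 190 195 191 205 206]
 [204 206 206 206 203 190 170 139 137 185 183 201 205]
 [205 205 206 199 184 157 107 107 108 106 183 186 198]
 [205 203 203 189 191 107 107 108 108 103 185 186 114]
 [203 203 205 174 183 165 102 104 105 175 183 100  96]
 [205 205 204 125 181 209 172 165 189 197 148  95  95]
 [204 203 203 190 139 185 172 169 171 185  95  95  95]
 [203 204 204 202 124 107 105 108 108 107  96  94 130]]
```

```bash
cat >>h.py <<'E'
from scipy.spatial.transform import Rotation as Rn
def tool():
    s=arm.read_state();R=Rn.from_quat(s['ee_rot']).as_matrix();return s,R
def go(target,head):
    "world target mm, heading (deg) of tool y; prints slide (m) and yaw"
    s,R=tool();d=np.asarray(target,float)-s['tcp_pos'];h=np.degrees(np.arctan2(R[1,1],R[0,1]))
    dy=(head-h+180)%360-180
    print('pos',s['tcp_pos'].round(1),'head y %.2f'%h,'slide',(R.T@d/1000).round(4),'yaw(about tool x=down) %.4f'%(-np.radians(dy)),'J6 %.2f'%s['joints'][5],'F',s['force'].round(1),'clk',s['clock'])
E
python3 - <<'E'
from h import *
s,R=tool();print(R.round(3))
go([656.8,185.7,100],98.7);go([656.8,185.7,100],-81.3)
# screwdriver
for uv in [(496,146),(543,149),(585,154)]: print(ray('top',uv,12).round(0))
for uv in [(158,350),(100,372)]: print(ray('scene',uv,15).round(0))
E
```

```text
[[-0.     0.443  0.897]
 [-0.     0.897 -0.443]
 [-1.    -0.    -0.   ]]
pos [243.6 493.1 229.6] head y 63.71 slide [ 0.1296 -0.0926  0.5067] yaw(about tool x=down) -0.6106 J6 -0.08 F [-0.1  0.6 -0.4] clk 0.7
pos [243.6 493.1 229.6] head y 63.71 slide [ 0.1296 -0.0926  0.5067] yaw(about tool x=down) 2.5309 J6 -0.08 F [-0.1  0.6 -0.4] clk 0.7
[ 722. -276.   12.]
[ 719. -369.   12.]
[ 712. -452.   12.]
[ 723. -272.   15.]
[ 713. -358.   15.]
```

Request:
send_rows(increments=[{"slide": [0, -0.0926, 0.5067], "yaw": -0.6106}, {"slide": [0, -0.0926, 0.5067], "yaw": -0.6106}, {"slide": [0, -0.0926, 0.5067], "yaw": -0.6106}, {"slide": [0, -0.0926, 0.5067], "yaw": -0.6106}, {"slide": [0, -0.0926, 0.5067], "yaw": -0.6106}, {"slide": [0, -0.0926, 0.5067], "yaw": -0.6106}, {"slide": [0, -0.0926, 0.5067], "yaw": -0.6106}, {"slide": [0, -0.0926, 0.5067], "yaw": -0.6106}], fingers=-0.2, newtons=40)

```text
clock: 1.37
tcp_pos: [497.7, 304.0, 229.8]
ee_rot: [-0.054, 0.705, 0.054, 0.705]
force: [0.1, 0.7, 0.6]
grip_width: 0.601
```

```bash
python3 - <<'E'
from h import *
go([656.8,185.7,60],98.7)
print(arm.read_state()['grip_width'])
E
```

```text
pos [497.7 304.  229.8] head y 98.72 slide [ 0.1698 -0.1411  0.1393] yaw(about tool x=down) 0.0003 J6 -1.25 F [0.1 0.7 0.6] clk 1.3667
0.6010480901442359
```

Request:
send_rows(increments=[{"slide": [0, -0.1411, 0.1393]}, {"slide": [0.02, -0.1411, 0.1393]}, {"slide": [0.05, -0.1411, 0.1393]}, {"slide": [0.09, -0.1411, 0.1393]}, {"slide": [0.12, -0.1411, 0.1393]}, {"slide": [0.14, -0.1411, 0.1393]}, {"slide": [0.14, -0.1411, 0.1393]}, {"slide": [0.14, -0.1411, 0.1393]}])

```text
$.increments[0]: bad value
```

```bash
python3 - <<'E'
from h import *
go([656.8,185.7,14],98.7)
cv2.imwrite('pics/t1.png',arm.snapshot('top')[:,:,::-1]);cv2.imwrite('pics/s1.png',arm.snapshot('scene')[:,:,::-1])
E
```

```text
pos [497.7 304.  229.8] head y 98.72 slide [ 0.2158 -0.1411  0.1393] yaw(about tool x=down) 0.0003 J6 -1.25 F [0.1 0.7 0.6] clk 1.3667
```

View pics/t1.png

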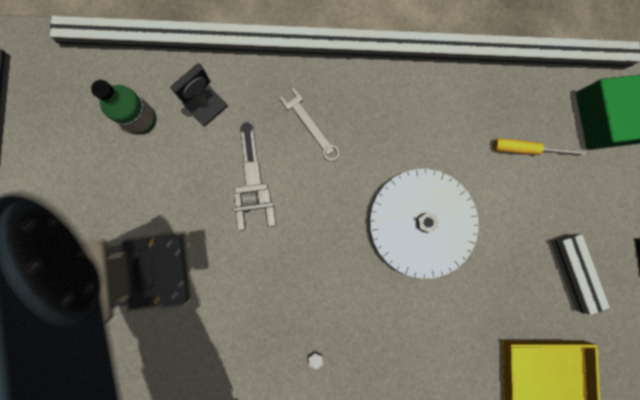

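View pics/s1.png

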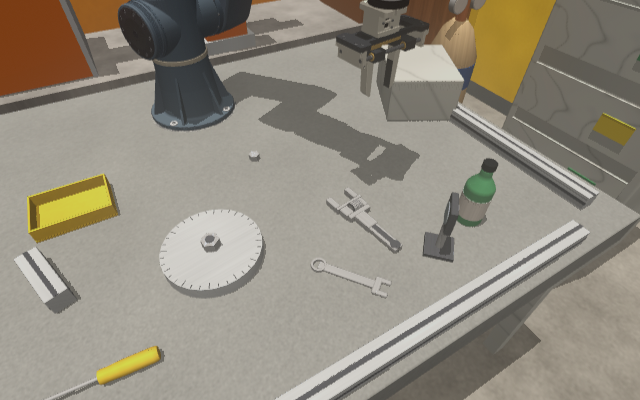

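The call was refused because it needs the yaw field, so the arm hasn't moved. I'll resend it with yaw included.

Request:
send_rows(increments=[{"slide": [0, -0.1411, 0.1393], "yaw": 0}, {"slide": [0.02, -0.1411, 0.1393], "yaw": 0}, {"slide": [0.05, -0.1411, 0.1393], "yaw": 0}, {"slide": [0.09, -0.1411, 0.1393], "yaw": 0}, {"slide": [0.12, -0.1411, 0.1393], "yaw": 0}, {"slide": [0.14, -0.1411, 0.1393], "yaw": 0}, {"slide": [0.14, -0.1411, 0.1393], "yaw": 0}, {"slide": [0.14, -0.1411, 0.1393], "yaw": 0}])

```text
clock: 2.13
tcp_pos: [653.6, 185.9, 84.5]
ee_rot: [-0.054, 0.708, 0.053, 0.702]
force: [-0.5, 0.1, 0.0]
grip_width: 0.601
```

```bash
python3 - <<'E'
from h import *
go([656.8,185.7,14],98.7)
cv2.imwrite('pics/t2.png',arm.snapshot('top')[:,:,::-1]);
E
```

```text
pos [653.6 185.9  84.5] head y 98.62 slide [ 0.0705 -0.0006  0.0037] yaw(about tool x=down) -0.0013 J6 -1.51 F [-0.5  0.1  0. ] clk 2.1333
```

View pics/t2.png

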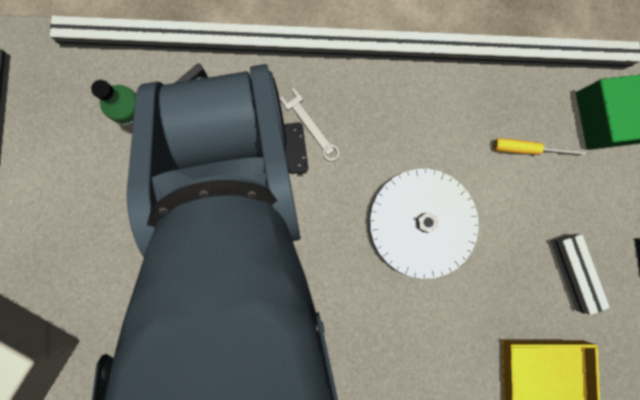

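Request:
send_rows(increments=[{"slide": [0.02, 0, 0], "yaw": 0}, {"slide": [0.04, 0, 0], "yaw": 0}, {"slide": [0.06, 0, 0], "yaw": 0}, {"slide": [0.06, 0, 0], "yaw": 0}, {"slide": [0.06, 0, 0], "yaw": 0}])

```text
clock: 2.6
tcp_pos: [655.3, 188.1, 31.2]
ee_rot: [-0.054, 0.705, 0.054, 0.705]
force: [0.3, -0.2, 0.6]
grip_width: 0.602
```

```bash
python3 - <<'E'
from h import *
go([656.8,185.7,14],98.7)
cv2.imwrite('pics/s3.png',cv2.resize(arm.snapshot('scene')[110:270,280:440,::-1],None,fx=3.7,fy=3.7,interpolation=cv2.INTER_CUBIC))
E
```

```text
pos [655.3 188.1  31.2] head y 98.75 slide [ 0.0172 -0.0026  0.0011] yaw(about tool x=down) 0.0008 J6 -1.51 F [ 0.3 -0.2  0.6] clk 2.6
```

View pics/s3.png

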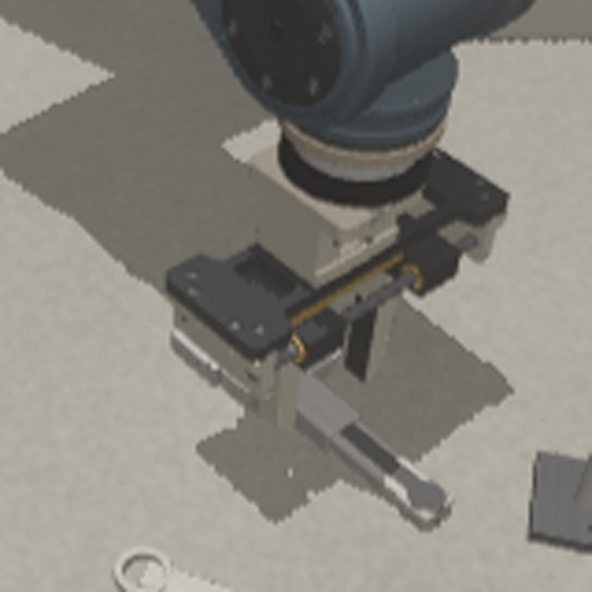

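The fingers straddle the neck, which shows between them at about (330,400). I'll descend to z≈14 and close.

Request:
send_rows(increments=[{"slide": [0.01, -0.0025, 0.001], "yaw": 0}, {"slide": [0.0165, -0.0025, 0.001], "yaw": 0}, {"slide": [0.0165, -0.0025, 0.001], "yaw": 0}])

```text
clock: 2.9
tcp_pos: [656.2, 184.6, 12.3]
ee_rot: [-0.054, 0.705, 0.054, 0.705]
force: [-1.5, 0.1, 0.1]
grip_width: 0.601
```

Request:
send_rows(increments=[{"slide": [0, 0, 0], "yaw": 0}, {"slide": [0, 0, 0], "yaw": 0}, {"slide": [0, 0, 0], "yaw": 0}, {"slide": [0, 0, 0], "yaw": 0}, {"slide": [0, 0, 0], "yaw": 0}, {"slide": [0, 0, 0], "yaw": 0}], fingers=1, newtons=45)

```text
clock: 3.4
tcp_pos: [656.8, 185.1, 13.4]
ee_rot: [-0.053, 0.705, 0.054, 0.705]
force: [0.4, 2.1, 1.7]
grip_width: 0.299
```

Request:
send_rows(increments=[{"slide": [-0.02, 0, 0], "yaw": 0}, {"slide": [-0.05, 0, 0], "yaw": 0}, {"slide": [-0.08, 0, 0], "yaw": 0}, {"slide": [-0.08, 0, 0], "yaw": 0}])

```text
clock: 3.73
tcp_pos: [659.1, 185.3, 98.5]
ee_rot: [-0.053, 0.702, 0.054, 0.708]
force: [1.3, -0.8, -4.9]
grip_width: 0.3
```

```bash
python3 - <<'E'
from h import *
u=-np.array([np.cos(np.radians(7.)),np.sin(np.radians(7.))]);y=np.array([-u[1],u[0]])
nut=np.array([573.0,-129.5])
# nut at wrench (+9,-4): neck = nut - R(9+83,-4)
for dx in(10,0):
    t=nut-u*(dx+83)-y*(-4); print(t); go([*t,90],97)
E
```

```text
[ 665.79426948 -122.13633567]
pos [659.1 185.3  98.5] head y 98.70 slide [ 0.0081 -0.3049 -0.04  ] yaw(about tool x=down) 0.0297 J6 -1.52 F [ 1.3 -0.8 -4.9] clk 3.7333
[ 655.86880796 -123.3550291 ]
pos [659.1 185.3  98.5] head y 98.70 slide [ 0.0081 -0.3046 -0.05  ] yaw(about tool x=down) 0.0297 J6 -1.52 F [ 1.3 -0.8 -4.9] clk 3.7333
```

Request:
send_rows(increments=[{"slide": [0, -0.025, -0.003], "yaw": 0.0}, {"slide": [0, -0.06, -0.008], "yaw": 0.01}, {"slide": [0, -0.1, -0.013], "yaw": 0.02}, {"slide": [0, -0.14, -0.018], "yaw": 0.0297}, {"slide": [0, -0.18, -0.024], "yaw": 0.0297}, {"slide": [0, -0.22, -0.029], "yaw": 0.0297}, {"slide": [0, -0.26, -0.034], "yaw": 0.0297}, {"slide": [0, -0.285, -0.04], "yaw": 0.0297}])

```text
clock: 4.4
tcp_pos: [659.4, -106.7, 91.2]
ee_rot: [-0.043, 0.706, 0.042, 0.705]
force: [1.0, 0.8, -5.7]
grip_width: 0.296
```

Request:
send_rows(increments=[{"slide": [0, -0.01, 0], "yaw": 0}, {"slide": [0, -0.02, 0], "yaw": 0}, {"slide": [0, -0.02, 0], "yaw": 0}, {"slide": [0, -0.02, 0], "yaw": 0}, {"slide": [0, -0.02, 0], "yaw": 0}])

```text
clock: 4.82
tcp_pos: [662.6, -121.4, 92.6]
ee_rot: [-0.043, 0.706, 0.044, 0.705]
force: [0.5, -0.2, -6.0]
grip_width: 0.298
```

```bash
python3 - <<'E'
from h import *
go([665.8,-122.1,60],97)
cv2.imwrite('pics/t4.png',cv2.resize(arm.snapshot('top')[110:290,340:520,::-1],None,fx=3.3,fy=3.3,interpolation=cv2.INTER_CUBIC))
cv2.imwrite('pics/s4.png',cv2.resize(arm.snapshot('scene')[130:290,140:300,::-1],None,fx=3.7,fy=3.7,interpolation=cv2.INTER_CUBIC))
E
```

```text
pos [ 662.6 -121.4   92.6] head y 97.07 slide [ 0.0326 -0.0012  0.0031] yaw(about tool x=down) 0.0011 J6 -1.94 F [ 0.5 -0.2 -6. ] clk 4.8167
```

View pics/s4.png

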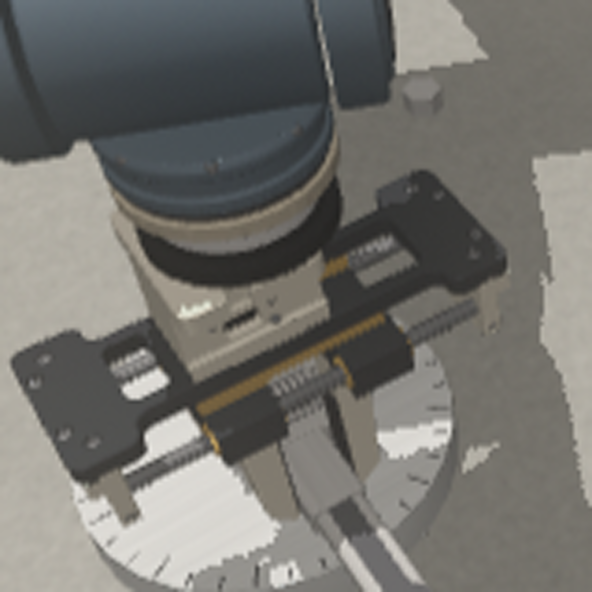

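View pics/t4.png

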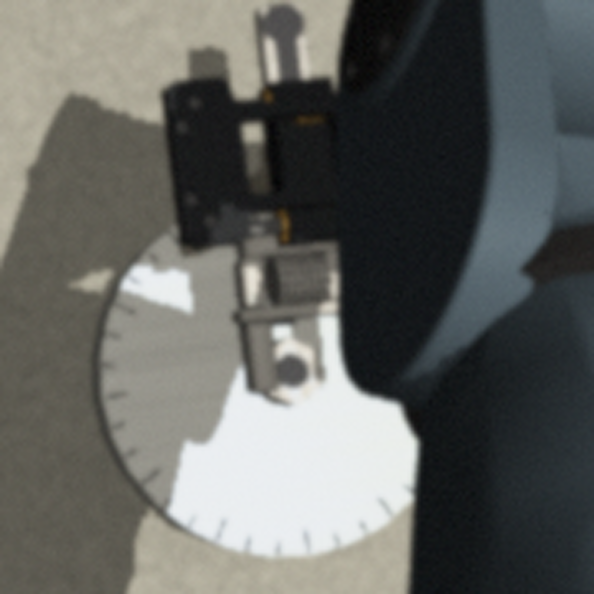

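```bash
python3 - <<'E'
from h import *
u=-np.array([np.cos(np.radians(7.)),np.sin(np.radians(7.))]);y=np.array([-u[1],u[0]])
s,R=tool(); n=s['tcp_pos'][:2]
zt=s['tcp_pos'][2]-13.4+18
for nm,p in {'movtipOut':(250,391),'barfrontL':(241,322),'barfrontR':(333,311),'handle end':(283,5)}.items():
    P=ray('top',(340+(p[0]+.5)/3.3-.5,110+(p[1]+.5)/3.3-.5),zt)[:2]-n
    print(nm,'wrench coords (rel mouth via neck=-83): x %.1f y %.1f'%(P@u-83,P@y))
E
```

```text
movtipOut wrench coords (rel mouth via neck=-83): x 15.7 y -40.6
barfrontL wrench coords (rel mouth via neck=-83): x -19.0 y -40.8
barfrontR wrench coords (rel mouth via neck=-83): x -19.8 y 6.6
handle end wrench coords (rel mouth via neck=-83): x -178.4 y 1.6
```

Request:
send_rows(increments=[{"slide": [0.01, -0.001, 0.003], "yaw": 0}, {"slide": [0.025, -0.001, 0.003], "yaw": 0}, {"slide": [0.038, -0.001, 0.003], "yaw": 0}, {"slide": [0.045, -0.001, 0.003], "yaw": 0}, {"slide": [0.045, -0.001, 0.003], "yaw": 0}, {"slide": [0.045, -0.001, 0.003], "yaw": 0}])

```text
clock: 5.42
tcp_pos: [665.7, -123.3, 47.7]
ee_rot: [-0.043, 0.706, 0.043, 0.706]
force: [0.2, 0.1, -5.2]
grip_width: 0.299
```

```bash
python3 - <<'E'
from h import *
go([665.8,-122.1,44.4],97)
cv2.imwrite('pics/t5.png',cv2.resize(arm.snapshot('top')[110:290,340:520,::-1],None,fx=3.3,fy=3.3,interpolation=cv2.INTER_CUBIC))
E
```

```text
pos [ 665.7 -123.3   47.7] head y 97.00 slide [0.0033 0.0012 0.0003] yaw(about tool x=down) 0.0000 J6 -1.94 F [ 0.2  0.1 -5.2] clk 5.4167
```

View pics/t5.png

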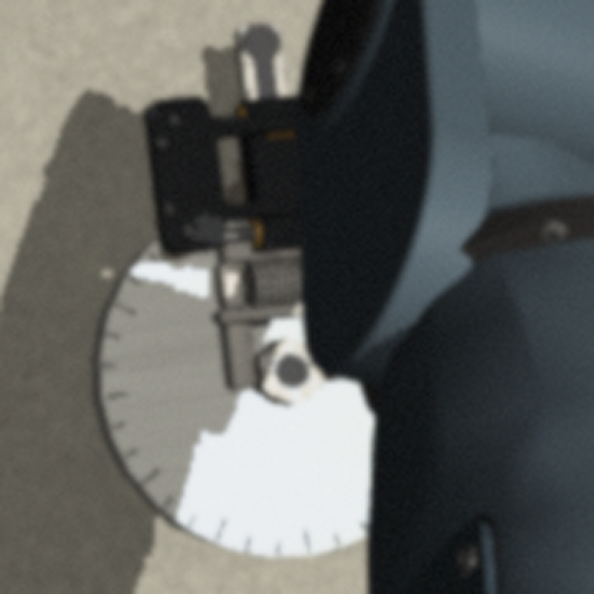

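Request:
send_rows(increments=[{"slide": [0.0015, 0.0, -0.003], "yaw": 0}, {"slide": [0.0015, 0.0, -0.006], "yaw": 0}, {"slide": [0.0015, 0.0, -0.008], "yaw": 0}, {"slide": [0.0015, 0.0, -0.009], "yaw": 0}, {"slide": [0.0015, 0.0, -0.009], "yaw": 0}, {"slide": [0.0015, 0.0, -0.009], "yaw": 0}])

```text
clock: 5.97
tcp_pos: [656.9, -124.6, 46.9]
ee_rot: [-0.043, 0.706, 0.043, 0.706]
force: [-0.0, 0.4, -5.4]
grip_width: 0.297
```

```bash
python3 - <<'E'
from h import *
go([655.9,-123.4,44.4],97)
cv2.imwrite('pics/t6.png',cv2.resize(arm.snapshot('top')[110:290,340:520,::-1],None,fx=3.3,fy=3.3,interpolation=cv2.INTER_CUBIC))
E
```

```text
pos [ 656.9 -124.6   46.9] head y 96.99 slide [ 0.0025  0.0013 -0.0009] yaw(about tool x=down) -0.0002 J6 -1.95 F [-0.   0.4 -5.4] clk 5.9667
```

View pics/t6.png

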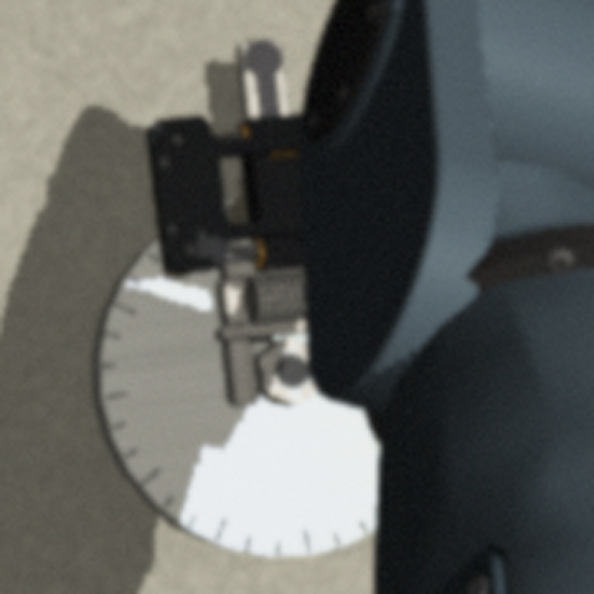

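Request:
send_rows(increments=[{"slide": [0, 0.001, -0.0015], "yaw": 0}, {"slide": [0, 0.001, -0.003], "yaw": 0}, {"slide": [0, 0.001, -0.003], "yaw": 0}, {"slide": [0, 0.001, -0.003], "yaw": 0}])

```text
clock: 6.35
tcp_pos: [654.6, -123.8, 47.0]
ee_rot: [-0.043, 0.705, 0.043, 0.707]
force: [4.4, 1.1, -6.2]
grip_width: 0.296
```

Request:
send_rows(increments=[{"slide": [0.001, 0, 0], "yaw": 0}, {"slide": [0.002, 0, 0], "yaw": 0}, {"slide": [0.003, 0, 0], "yaw": 0}, {"slide": [0.003, 0, 0], "yaw": 0}, {"slide": [0.003, 0, 0], "yaw": 0}])

```text
clock: 6.77
tcp_pos: [654.7, -124.0, 44.3]
ee_rot: [-0.043, 0.705, 0.043, 0.707]
force: [5.8, 0.6, -2.4]
grip_width: 0.302
```

Request:
send_rows(increments=[{"slide": [0.0007, 0, 0.0005], "yaw": 0}, {"slide": [0.0007, 0, 0.0005], "yaw": 0}, {"slide": [0.0007, 0, 0.0005], "yaw": 0}])

```text
clock: 7.02
tcp_pos: [654.8, -123.9, 43.4]
ee_rot: [-0.043, 0.705, 0.043, 0.706]
force: [4.4, 1.5, -0.6]
grip_width: 0.296
```

Request:
send_rows(increments=[{"slide": [0, 0, 0], "yaw": 0}, {"slide": [0, 0, 0], "yaw": 0}, {"slide": [0, 0, 0], "yaw": 0}, {"slide": [0, 0, 0], "yaw": 0}], fingers=0)

```text
clock: 7.35
tcp_pos: [653.9, -123.8, 42.9]
ee_rot: [-0.043, 0.706, 0.043, 0.706]
force: [0.7, 0.8, 0.4]
grip_width: 0.488
```

Request:
send_rows(increments=[{"slide": [-0.02, 0, 0], "yaw": 0}, {"slide": [-0.05, 0, 0], "yaw": 0}, {"slide": [-0.06, 0, 0], "yaw": 0}, {"slide": [-0.06, 0, 0], "yaw": 0}])

```text
clock: 7.68
tcp_pos: [655.6, -124.2, 105.7]
ee_rot: [-0.044, 0.704, 0.043, 0.707]
force: [-0.4, -0.5, 0.6]
grip_width: 0.501
```

```bash
python3 - <<'E'
from h import *
u=-np.array([np.cos(np.radians(7.)),np.sin(np.radians(7.))]);y=np.array([-u[1],u[0]])
neck=np.array([654.7,-124.0])
w=neck+u*(83-39)+y*(-10);print('worm',w,'mouth',neck+83*u)
go([*w,80],7);go([*w,80],187)
cv2.imwrite('pics/t7.png',cv2.resize(arm.snapshot('top')[110:290,340:520,::-1],None,fx=3.3,fy=3.3,interpolation=cv2.INTER_CUBIC))
cv2.imwrite('pics/s7.png',cv2.resize(arm.snapshot('scene')[130:290,140:300,::-1],None,fx=3.7,fy=3.7,interpolation=cv2.INTER_CUBIC))
E
```

```text
worm [ 609.80927589 -119.43678959] mouth [ 572.31866941 -134.1151555 ]
pos [ 655.6 -124.2  105.7] head y 97.00 slide [ 0.0255  0.0104 -0.0449] yaw(about tool x=down) 1.5707 J6 -1.95 F [-0.4 -0.5  0.6] clk 7.6833
pos [ 655.6 -124.2  105.7] head y 97.00 slide [ 0.0255  0.0104 -0.0449] yaw(about tool x=down) -1.5708 J6 -1.95 F [-0.4 -0.5  0.6] clk 7.6833
```

View pics/t7.png

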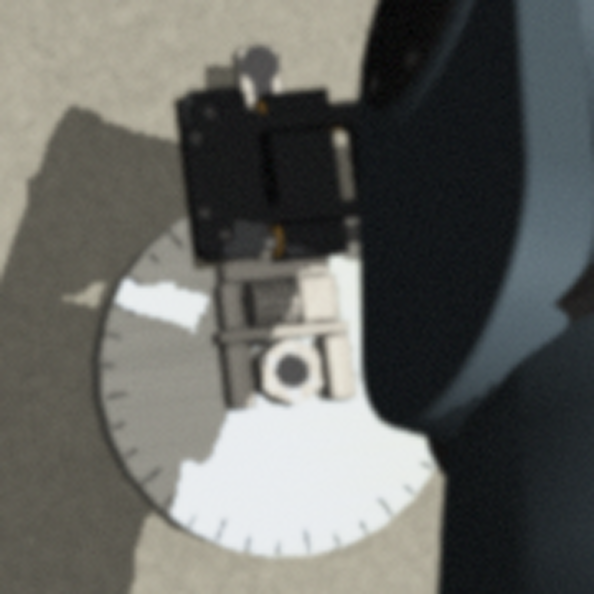

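View pics/s7.png

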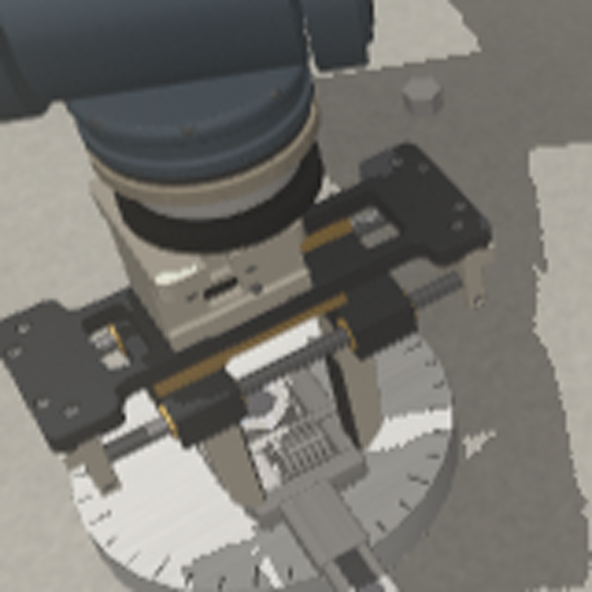

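Request:
send_rows(increments=[{"slide": [0, 0.0104, -0.02], "yaw": 0}, {"slide": [0.01, 0.0104, -0.039], "yaw": 0}, {"slide": [0.0255, 0.0104, -0.039], "yaw": 0}, {"slide": [0.0255, 0.0104, -0.039], "yaw": 0}, {"slide": [0.0255, 0.0104, -0.039], "yaw": 0}, {"slide": [0.0255, 0.0104, -0.039], "yaw": 0}], fingers=1, newtons=40)

```text
clock: 8.28
tcp_pos: [614.5, -118.3, 77.2]
ee_rot: [-0.043, 0.706, 0.043, 0.706]
force: [-0.4, -0.1, -0.3]
grip_width: 0.121
```

```bash
python3 - <<'E'
from h import *
go([615.8,-118.7,68],97)
cv2.imwrite('pics/t8.png',cv2.resize(arm.snapshot('top')[110:290,340:520,::-1],None,fx=3.3,fy=3.3,interpolation=cv2.INTER_CUBIC))
cv2.imwrite('pics/s8.png',cv2.resize(arm.snapshot('scene')[150:270,150:270,::-1],None,fx=4.9,fy=4.9,interpolation=cv2.INTER_CUBIC))
E
```

```text
pos [ 614.5 -118.3   77.2] head y 97.00 slide [ 0.0092 -0.0005  0.0012] yaw(about tool x=down) -0.0001 J6 -1.96 F [-0.4 -0.1 -0.3] clk 8.2833
```

View pics/s8.png

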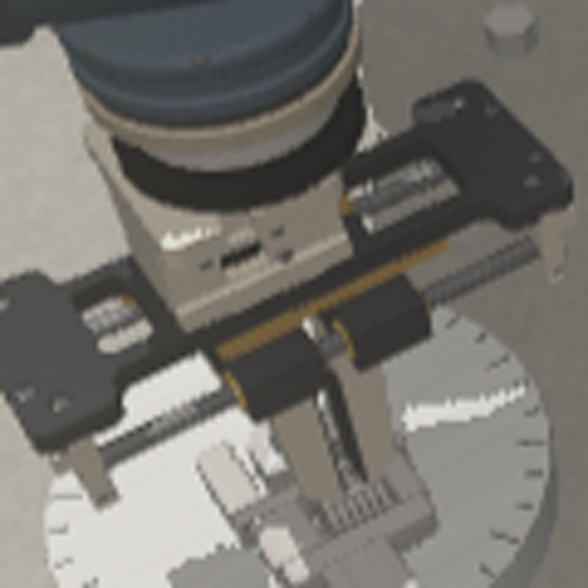

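Request:
send_rows(increments=[{"slide": [0.004, -0.0005, 0.001], "yaw": 0}, {"slide": [0.007, -0.0005, 0.001], "yaw": 0}, {"slide": [0.007, -0.0005, 0.001], "yaw": 0}, {"slide": [0.007, -0.0005, 0.001], "yaw": 0}])

```text
clock: 8.72
tcp_pos: [615.2, -118.6, 70.2]
ee_rot: [-0.043, 0.706, 0.043, 0.706]
force: [0.4, 0.6, -0.3]
grip_width: 0.005
```

Request:
send_rows(increments=[{"slide": [0.001, 0, 0], "yaw": 0}, {"slide": [0.002, 0, 0], "yaw": 0}, {"slide": [0.003, 0, 0], "yaw": 0}, {"slide": [0.003, 0, 0], "yaw": 0}])

```text
clock: 9.05
tcp_pos: [615.5, -118.7, 68.2]
ee_rot: [-0.043, 0.706, 0.043, 0.706]
force: [-2.9, 0.8, 5.7]
grip_width: 0.005
```

Request:
send_rows(increments=[{"slide": [0.0015, 0, 0], "yaw": 0}, {"slide": [0.0015, 0, -0.002], "yaw": 0}, {"slide": [0.0015, 0, -0.004], "yaw": 0}, {"slide": [0.0015, 0, -0.006], "yaw": 0}])

```text
clock: 9.38
tcp_pos: [611.9, -119.2, 68.1]
ee_rot: [-0.043, 0.703, 0.043, 0.708]
force: [6.5, 4.1, 10.4]
grip_width: 0.009
```

Request:
send_rows(increments=[{"slide": [0, 0, -0.002], "yaw": 0}, {"slide": [0, 0, -0.004], "yaw": 0}, {"slide": [0, 0, -0.006], "yaw": 0}, {"slide": [0, 0, -0.006], "yaw": 0}])

```text
clock: 9.72
tcp_pos: [605.6, -119.9, 68.0]
ee_rot: [-0.043, 0.704, 0.043, 0.708]
force: [5.0, 4.2, 11.6]
grip_width: 0.002
```

Request:
send_rows(increments=[{"slide": [-0.006, 0, 0], "yaw": 0}, {"slide": [-0.006, 0, 0.006], "yaw": 0}, {"slide": [-0.006, 0, 0.0125], "yaw": 0}, {"slide": [-0.006, 0, 0.0125], "yaw": 0}])

```text
clock: 10.05
tcp_pos: [616.9, -118.5, 71.8]
ee_rot: [-0.043, 0.706, 0.043, 0.706]
force: [1.2, 0.0, -0.5]
grip_width: 0.003
```

```bash
python3 - <<'E'
from h import *
go([615.8,-118.7,68],97)
cv2.imwrite('pics/t9.png',cv2.resize(arm.snapshot('top')[180:260,390:470,::-1],None,fx=7.4,fy=7.4,interpolation=cv2.INTER_CUBIC))
E
```

```text
pos [ 616.9 -118.5   71.8] head y 97.01 slide [ 0.0038 -0.0001 -0.0011] yaw(about tool x=down) 0.0001 J6 -1.96 F [ 1.2  0.  -0.5] clk 10.05
```

View pics/t9.png

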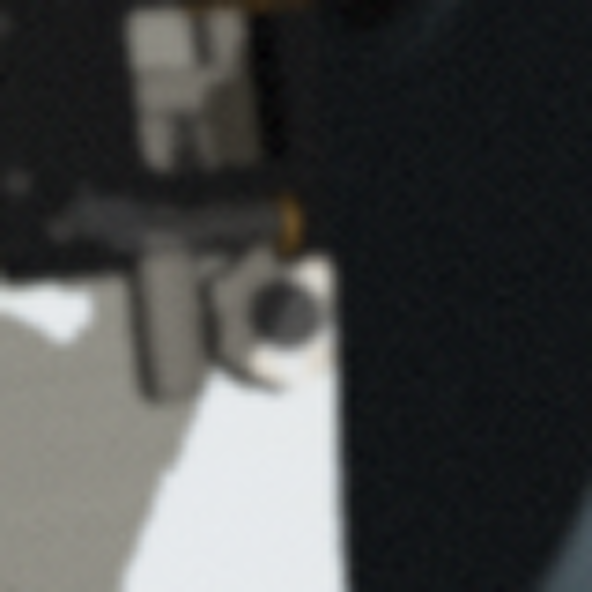

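Request:
send_rows(increments=[{"slide": [0.004, 0, 0], "yaw": 0}, {"slide": [0.006, 0, 0], "yaw": 0}, {"slide": [0.006, 0, -0.002], "yaw": 0}, {"slide": [0.006, 0, -0.0045], "yaw": 0}, {"slide": [0.006, 0, -0.007], "yaw": 0}, {"slide": [0.006, 0, -0.0095], "yaw": 0}, {"slide": [0.006, 0, -0.0125], "yaw": 0}, {"slide": [0.006, 0, -0.0125], "yaw": 0}])

```text
clock: 10.77
tcp_pos: [605.6, -119.9, 67.9]
ee_rot: [-0.043, 0.704, 0.043, 0.708]
force: [4.1, 4.9, 14.7]
grip_width: 0.003
```

Request:
send_rows(increments=[{"slide": [-0.006, 0, 0], "yaw": 0}, {"slide": [-0.006, 0, 0.006], "yaw": 0}, {"slide": [-0.006, 0, 0.0125], "yaw": 0}, {"slide": [-0.006, 0, 0.0125], "yaw": 0}])

```text
clock: 11.1
tcp_pos: [616.7, -118.5, 71.4]
ee_rot: [-0.043, 0.706, 0.043, 0.706]
force: [0.5, -0.2, -0.3]
grip_width: 0.01
```

Request:
send_rows(increments=[{"slide": [0.004, 0, 0], "yaw": 0}, {"slide": [0.006, 0, 0], "yaw": 0}, {"slide": [0.006, 0, -0.002], "yaw": 0}, {"slide": [0.006, 0, -0.0045], "yaw": 0}, {"slide": [0.006, 0, -0.007], "yaw": 0}, {"slide": [0.006, 0, -0.0095], "yaw": 0}, {"slide": [0.006, 0, -0.0125], "yaw": 0}, {"slide": [0.006, 0, -0.0125], "yaw": 0}])

```text
clock: 11.77
tcp_pos: [605.7, -119.9, 67.9]
ee_rot: [-0.043, 0.704, 0.043, 0.708]
force: [4.0, 5.5, 16.4]
grip_width: 0.005
```

Request:
send_rows(increments=[{"slide": [-0.006, 0, 0], "yaw": 0}, {"slide": [-0.006, 0, 0.006], "yaw": 0}, {"slide": [-0.006, 0, 0.0125], "yaw": 0}, {"slide": [-0.006, 0, 0.0125], "yaw": 0}])

```text
clock: 12.1
tcp_pos: [616.6, -118.5, 71.3]
ee_rot: [-0.043, 0.706, 0.043, 0.706]
force: [0.2, -0.5, -0.4]
grip_width: 0.003
```

```bash
python3 - <<'E'
from h import *
go([615.8,-118.7,68],97)
cv2.imwrite('pics/t10.png',cv2.resize(arm.snapshot('top')[180:260,390:470,::-1],None,fx=7.4,fy=7.4,interpolation=cv2.INTER_CUBIC))
E
```

```text
pos [ 616.6 -118.5   71.3] head y 97.00 slide [ 0.0033 -0.0001 -0.0009] yaw(about tool x=down) 0.0001 J6 -1.96 F [ 0.2 -0.5 -0.4] clk 12.1
```

View pics/t10.png

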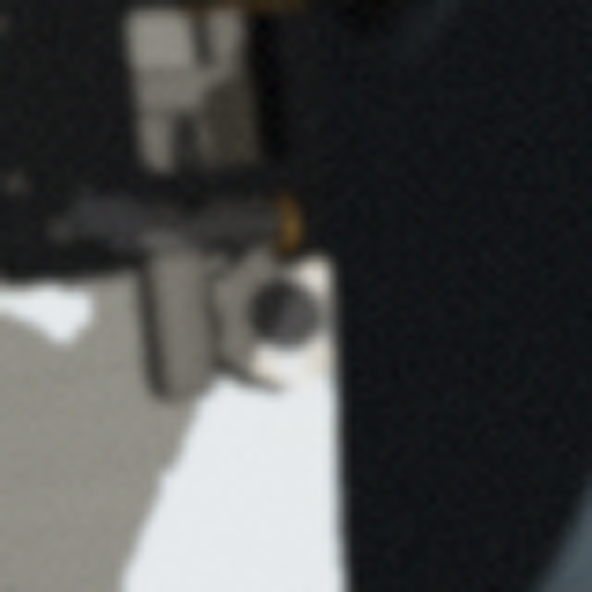

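Request:
send_rows(increments=[{"slide": [0.004, 0, 0], "yaw": 0}, {"slide": [0.0055, 0, 0], "yaw": 0}, {"slide": [0.0055, 0, -0.002], "yaw": 0}, {"slide": [0.0055, 0, -0.0045], "yaw": 0}, {"slide": [0.0055, 0, -0.007], "yaw": 0}, {"slide": [0.0055, 0, -0.0095], "yaw": 0}, {"slide": [0.0055, 0, -0.0125], "yaw": 0}, {"slide": [0.0055, 0, -0.0125], "yaw": 0}])

```text
clock: 12.82
tcp_pos: [605.4, -120.0, 68.0]
ee_rot: [-0.043, 0.704, 0.043, 0.708]
force: [4.2, 3.6, 11.6]
grip_width: 0.0
```

Request:
send_rows(increments=[{"slide": [-0.006, 0, 0], "yaw": 0}, {"slide": [-0.006, 0, 0.006], "yaw": 0}, {"slide": [-0.006, 0, 0.0125], "yaw": 0}, {"slide": [-0.006, 0, 0.0125], "yaw": 0}])

```text
clock: 13.15
tcp_pos: [616.7, -118.5, 72.0]
ee_rot: [-0.043, 0.706, 0.043, 0.706]
force: [-0.2, 0.1, -0.9]
grip_width: 0.002
```

Request:
send_rows(increments=[{"slide": [0.004, 0, 0], "yaw": 0}, {"slide": [0.006, 0, 0], "yaw": 0}, {"slide": [0.006, 0, -0.002], "yaw": 0}, {"slide": [0.006, 0, -0.0045], "yaw": 0}, {"slide": [0.006, 0, -0.007], "yaw": 0}, {"slide": [0.006, 0, -0.0095], "yaw": 0}, {"slide": [0.006, 0, -0.0125], "yaw": 0}, {"slide": [0.006, 0, -0.0125], "yaw": 0}])

```text
clock: 13.82
tcp_pos: [605.5, -119.9, 68.0]
ee_rot: [-0.043, 0.704, 0.043, 0.708]
force: [4.7, 4.8, 12.4]
grip_width: 0.003
```

Request:
send_rows(increments=[{"slide": [-0.006, 0, 0], "yaw": 0}, {"slide": [-0.006, 0, 0.006], "yaw": 0}, {"slide": [-0.006, 0, 0.0125], "yaw": 0}, {"slide": [-0.006, 0, 0.0125], "yaw": 0}])

```text
clock: 14.15
tcp_pos: [616.7, -118.5, 71.9]
ee_rot: [-0.043, 0.706, 0.043, 0.706]
force: [0.8, -0.5, -0.5]
grip_width: 0.007
```

```bash
python3 - <<'E'
from h import *
go([615.8,-118.7,68],97)
cv2.imwrite('pics/t11.png',cv2.resize(arm.snapshot('top')[180:260,390:470,::-1],None,fx=7.4,fy=7.4,interpolation=cv2.INTER_CUBIC))
E
```

```text
pos [ 616.7 -118.5   71.9] head y 97.01 slide [ 0.0039 -0.0001 -0.0009] yaw(about tool x=down) 0.0001 J6 -1.96 F [ 0.8 -0.5 -0.5] clk 14.15
```

View pics/t11.png

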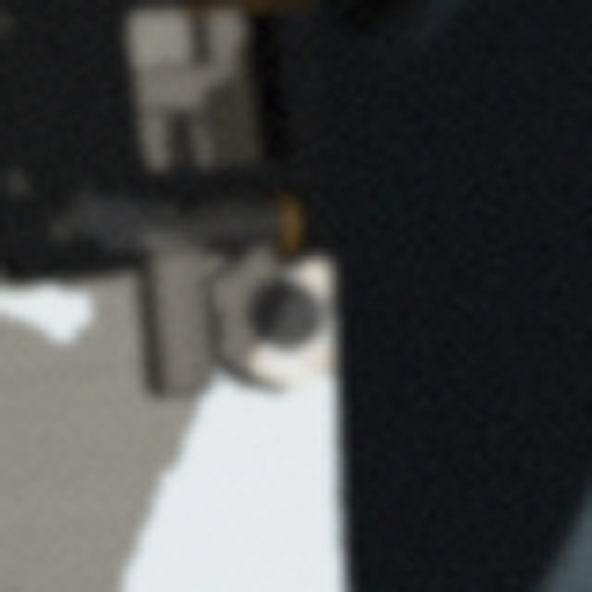

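Request:
send_rows(increments=[{"slide": [0.004, 0, 0], "yaw": 0}, {"slide": [0.006, 0, 0], "yaw": 0}, {"slide": [0.006, 0, -0.002], "yaw": 0}, {"slide": [0.006, 0, -0.0045], "yaw": 0}, {"slide": [0.006, 0, -0.007], "yaw": 0}, {"slide": [0.006, 0, -0.0095], "yaw": 0}, {"slide": [0.006, 0, -0.0125], "yaw": 0}, {"slide": [0.006, 0, -0.0125], "yaw": 0}])

```text
clock: 14.87
tcp_pos: [605.4, -120.1, 68.0]
ee_rot: [-0.043, 0.704, 0.043, 0.708]
force: [5.6, 2.7, 11.1]
grip_width: 0.007
```

Request:
send_rows(increments=[{"slide": [-0.02, 0, 0], "yaw": 0}, {"slide": [-0.04, 0.02, 0.04], "yaw": 0}, {"slide": [-0.06, 0.04, 0.08], "yaw": 0}, {"slide": [-0.08, 0.08, 0.08], "yaw": 0}, {"slide": [-0.08, 0.12, 0.08], "yaw": 0}, {"slide": [-0.08, 0.15, 0.08], "yaw": 0}, {"slide": [-0.08, 0.15, 0.08], "yaw": 0}])

```text
clock: 15.45
tcp_pos: [663.7, 44.7, 146.3]
ee_rot: [-0.044, 0.706, 0.045, 0.706]
force: [-0.8, 0.3, -0.9]
grip_width: 0.006
```

```bash
python3 - <<'E'
from h import *
print(tool()[0]['tcp_pos'])
a=arm.snapshot('top')[:,:,::-1];b=arm.snapshot('scene')[:,:,::-1]
cv2.imwrite('pics/t12f.png',a)
cv2.imwrite('pics/t12.png',cv2.resize(a[120:260,380:470],None,fx=4.2,fy=4.2,interpolation=cv2.INTER_CUBIC))
cv2.imwrite('pics/s12.png',cv2.resize(b[190:300,150:270],None,fx=5.2,fy=5.2,interpolation=cv2.INTER_CUBIC))
E
```

```text
[663.65584537  44.70930006 146.28553017]
```

View pics/t12.png

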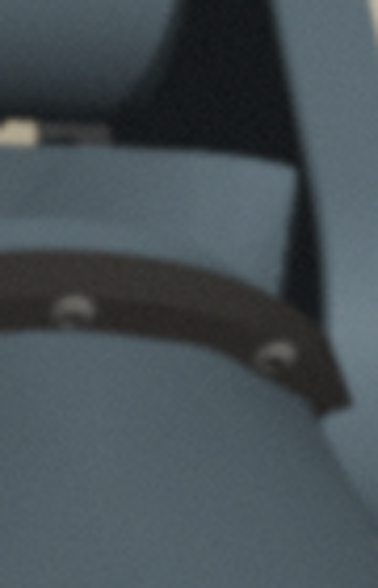

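View pics/s12.png

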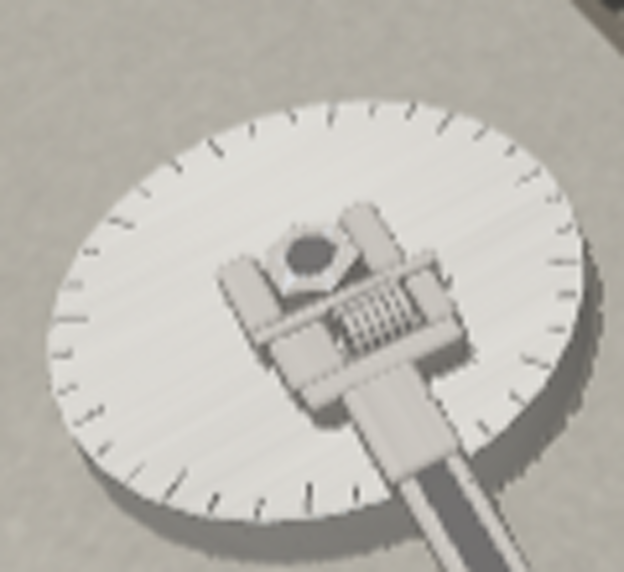

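Request:
send_rows(increments=[{"slide": [0, 0.04, 0], "yaw": 0}, {"slide": [0, 0.08, 0], "yaw": 0}, {"slide": [0, 0.1, 0], "yaw": 0}, {"slide": [0, 0.1, 0], "yaw": 0}])

```text
clock: 15.88
tcp_pos: [651.8, 140.0, 145.8]
ee_rot: [-0.044, 0.706, 0.044, 0.705]
force: [-0.2, -0.8, 0.4]
grip_width: 0.004
```

```bash
python3 - <<'E'
from h import *
print(tool()[0]['tcp_pos'])
a=np.mean([arm.snapshot('top') for _ in range(2)],axis=0).astype(np.uint8)[:,:,::-1]
cv2.imwrite('pics/t13f.png',a)
cv2.imwrite('pics/t13.png',cv2.resize(a[178:258,385:465],None,fx=7.4,fy=7.4,interpolation=cv2.INTER_CUBIC))
cv2.imwrite('pics/t13b.png',cv2.resize(a[100:260,350:510],None,fx=3.7,fy=3.7,interpolation=cv2.INTER_CUBIC))
E
```

```text
[651.75082466 139.95799323 145.78378571]
```

View pics/t13.png

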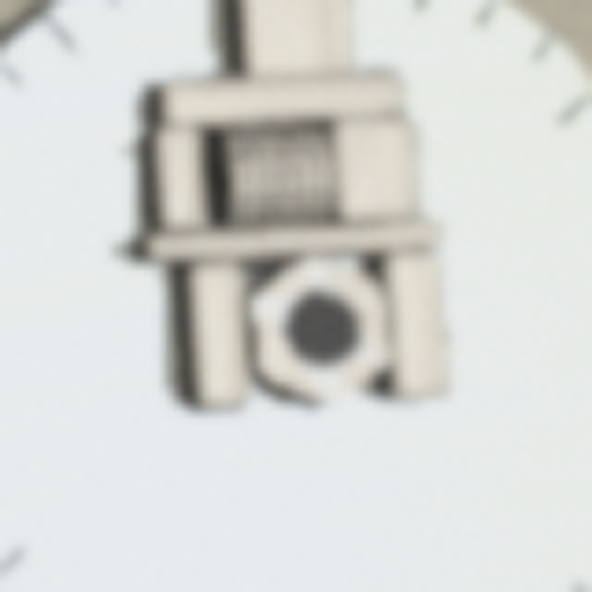

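View pics/t13b.png

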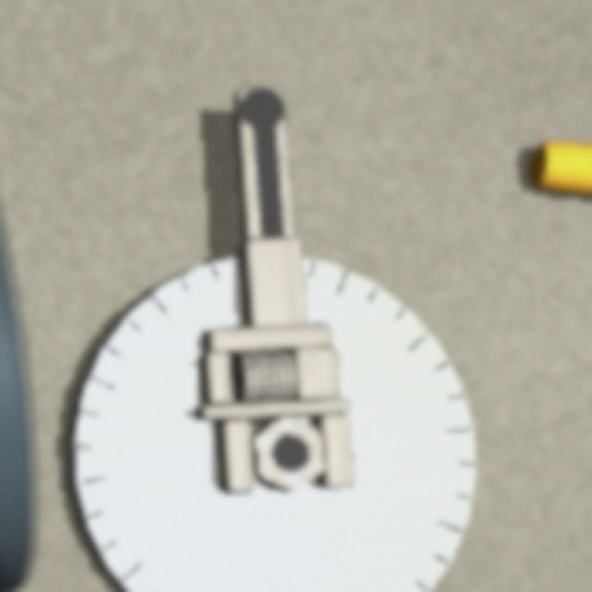

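```bash
python3 - <<'E'
from h import *
c=lambda x,y,x0=385,y0=178,f=7.4:(x0+(x+.5)/f-.5,y0+(y+.5)/f-.5)
w=ray('top',c(283,172),57);print('worm',w)
a=ray('top',c(262,108,350,100,3.7),45);n=ray('top',c(322,328),52);print(a,n)
nk=[(ray('top',c(248,320,350,100,3.7),48)+ray('top',c(301,318,350,100,3.7),48))/2,(ray('top',c(247,243,350,100,3.7),48)+ray('top',c(297,240,350,100,3.7),48))/2]
print(nk, np.degrees(np.arctan2(*(nk[1]-nk[0])[1::-1])), 'handle',np.degrees(np.arctan2(*(a-nk[0])[1::-1])))
go([616,-118.6,85],97)
E
```

```text
worm [ 609.13653364 -118.63714686   57.        ]
[ 741.6125558  -119.02340037   45.        ] [ 572.54671223 -129.37050391   52.        ]
[array([ 636.88702891, -123.52745656,   48.        ]), array([ 674.74755582, -122.58161553,   48.        ])] 1.4310796438342646 handle 2.4626705682394276
pos [652.4 136.8 145.9] head y 97.00 slide [ 0.0611 -0.249  -0.0672] yaw(about tool x=down) -0.0001 J6 -1.56 F [ 0.1 -1.5 -0.1] clk 15.9833
```

Request:
send_rows(increments=[{"slide": [0, -0.04, -0.01], "yaw": 0}, {"slide": [0, -0.08, -0.02], "yaw": 0}, {"slide": [0, -0.12, -0.03], "yaw": 0}, {"slide": [0.01, -0.16, -0.04], "yaw": 0}, {"slide": [0.02, -0.2, -0.05], "yaw": 0}, {"slide": [0.03, -0.235, -0.06], "yaw": 0}, {"slide": [0.045, -0.249, -0.067], "yaw": 0}, {"slide": [0.058, -0.249, -0.067], "yaw": 0}])

```text
clock: 16.65
tcp_pos: [614.7, -123.3, 87.5]
ee_rot: [-0.041, 0.706, 0.041, 0.706]
force: [-0.6, -0.1, 0.1]
grip_width: 0.003
```

Request:
send_rows(increments=[{"slide": [0.003, 0, 0], "yaw": 0}, {"slide": [0.003, 0, 0], "yaw": 0}, {"slide": [0.003, 0, 0], "yaw": 0}])

```text
clock: 16.9
tcp_pos: [616.5, -117.1, 85.8]
ee_rot: [-0.043, 0.706, 0.043, 0.706]
force: [0.7, 0.2, 0.9]
grip_width: 0.006
```

```bash
python3 - <<'E'
from h import *
go([616,-118.6,68],97)
E
```

```text
pos [ 616.5 -117.1   85.8] head y 97.03 slide [ 0.0178 -0.0014 -0.0007] yaw(about tool x=down) 0.0005 J6 -1.96 F [0.7 0.2 0.9] clk 16.9
```

Request:
send_rows(increments=[{"slide": [0.008, -0.0015, 0], "yaw": 0}, {"slide": [0.015, -0.0015, 0], "yaw": 0}, {"slide": [0.0165, -0.0015, 0], "yaw": 0}, {"slide": [0.018, -0.0015, 0], "yaw": 0}, {"slide": [0.0195, -0.0015, 0], "yaw": 0}, {"slide": [0.0195, -0.0015, 0], "yaw": 0}])

```text
clock: 17.4
tcp_pos: [617.3, -118.5, 67.8]
ee_rot: [-0.043, 0.705, 0.043, 0.706]
force: [-2.8, 2.7, 15.4]
grip_width: 0.007
```

Request:
send_rows(increments=[{"slide": [0, 0, -0.0025], "yaw": 0}, {"slide": [0, 0, -0.005], "yaw": 0}, {"slide": [0, 0, -0.0075], "yaw": 0}, {"slide": [0, 0, -0.01], "yaw": 0}, {"slide": [0, 0, -0.0125], "yaw": 0}, {"slide": [0, 0, -0.0125], "yaw": 0}])

```text
clock: 17.9
tcp_pos: [606.5, -120.2, 68.0]
ee_rot: [-0.044, 0.703, 0.043, 0.708]
force: [4.7, 3.5, 11.5]
grip_width: 0.006
```

Request:
send_rows(increments=[{"slide": [-0.006, 0, 0], "yaw": 0}, {"slide": [-0.006, 0, 0.006], "yaw": 0}, {"slide": [-0.006, 0, 0.0125], "yaw": 0}, {"slide": [-0.006, 0, 0.0125], "yaw": 0}])

```text
clock: 18.23
tcp_pos: [617.4, -118.8, 71.8]
ee_rot: [-0.043, 0.706, 0.043, 0.706]
force: [-0.8, -0.1, 0.6]
grip_width: 0.004
```

Request:
send_rows(increments=[{"slide": [0.004, 0, 0], "yaw": 0}, {"slide": [0.006, 0, 0], "yaw": 0}, {"slide": [0.006, 0, -0.002], "yaw": 0}, {"slide": [0.006, 0, -0.0045], "yaw": 0}, {"slide": [0.006, 0, -0.007], "yaw": 0}, {"slide": [0.006, 0, -0.0095], "yaw": 0}, {"slide": [0.006, 0, -0.0125], "yaw": 0}, {"slide": [0.006, 0, -0.0125], "yaw": 0}])

```text
clock: 18.9
tcp_pos: [606.7, -120.8, 68.0]
ee_rot: [-0.044, 0.703, 0.042, 0.708]
force: [6.5, 3.6, 13.7]
grip_width: 0.004
```

Request:
send_rows(increments=[{"slide": [-0.006, 0, 0], "yaw": 0}, {"slide": [-0.006, 0, 0.006], "yaw": 0}, {"slide": [-0.006, 0, 0.0125], "yaw": 0}, {"slide": [-0.006, 0, 0.0125], "yaw": 0}])

```text
clock: 19.23
tcp_pos: [617.2, -118.9, 71.4]
ee_rot: [-0.043, 0.706, 0.043, 0.706]
force: [-0.2, -0.5, 0.3]
grip_width: 0.004
```

Request:
send_rows(increments=[{"slide": [0.004, 0, 0], "yaw": 0}, {"slide": [0.006, 0, 0], "yaw": 0}, {"slide": [0.006, 0, -0.002], "yaw": 0}, {"slide": [0.006, 0, -0.004], "yaw": 0}, {"slide": [0.006, 0, -0.006], "yaw": 0}])

```text
clock: 19.65
tcp_pos: [613.8, -119.7, 68.1]
ee_rot: [-0.044, 0.703, 0.043, 0.709]
force: [8.4, 3.6, 12.1]
grip_width: 0.003
```

Request:
send_rows(increments=[{"slide": [0, 0, -0.002], "yaw": 0}, {"slide": [0, 0, -0.004], "yaw": 0}, {"slide": [0, 0, -0.0065], "yaw": 0}, {"slide": [0, 0, -0.0065], "yaw": 0}])

```text
clock: 19.98
tcp_pos: [606.9, -121.0, 68.0]
ee_rot: [-0.044, 0.703, 0.042, 0.709]
force: [6.3, 1.3, 13.4]
grip_width: 0.003
```

Request:
send_rows(increments=[{"slide": [-0.006, 0, 0], "yaw": 0}, {"slide": [-0.006, 0, 0.006], "yaw": 0}, {"slide": [-0.006, 0, 0.0125], "yaw": 0}, {"slide": [-0.006, 0, 0.0125], "yaw": 0}])

```text
clock: 20.32
tcp_pos: [617.1, -118.9, 71.3]
ee_rot: [-0.043, 0.706, 0.043, 0.706]
force: [1.0, 0.1, -0.3]
grip_width: 0.004
```

```bash
python3 - <<'E'
from h import *
go([616,-118.6,68],97)
b=arm.snapshot('scene')[:,:,::-1]
a=arm.snapshot('top')[:,:,::-1]
cv2.imwrite('pics/t14.png',cv2.resize(np.hstack([a[180:260,390:470],b[200:280,160:240]]),None,fx=5,fy=5,interpolation=cv2.INTER_CUBIC))
E
```

```text
pos [ 617.1 -118.9   71.3] head y 97.01 slide [ 0.0033  0.0004 -0.0011] yaw(about tool x=down) 0.0001 J6 -1.96 F [ 1.   0.1 -0.3] clk 20.3167
```

View pics/t14.png

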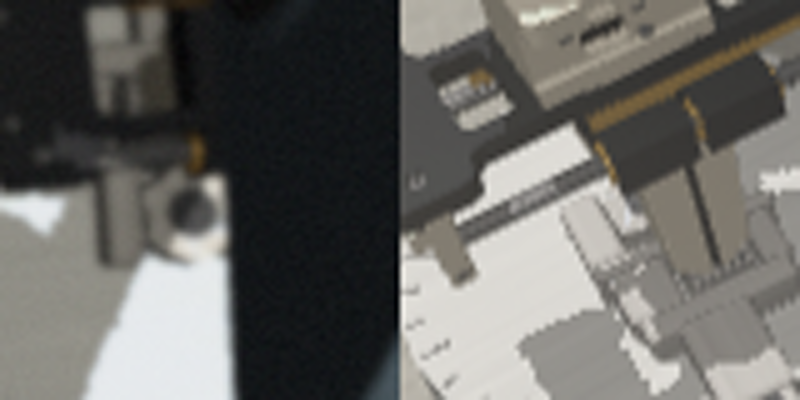

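Drag is rising (8.4 N), so it's close to snug. One more stroke, then I'll look from clear.

Request:
send_rows(increments=[{"slide": [0.004, 0, 0], "yaw": 0}, {"slide": [0.0065, 0, 0], "yaw": 0}, {"slide": [0.0065, 0, -0.002], "yaw": 0}, {"slide": [0.0065, 0, -0.004], "yaw": 0}, {"slide": [0.0065, 0, -0.006], "yaw": 0}])

```text
clock: 20.83
tcp_pos: [614.1, -119.7, 68.0]
ee_rot: [-0.044, 0.702, 0.042, 0.709]
force: [9.6, 3.8, 13.5]
grip_width: 0.005
```

Request:
send_rows(increments=[{"slide": [0, 0, -0.002], "yaw": 0}, {"slide": [0, 0, -0.004], "yaw": 0}, {"slide": [0, 0, -0.0065], "yaw": 0}])

```text
clock: 21.08
tcp_pos: [607.7, -120.9, 68.0]
ee_rot: [-0.044, 0.702, 0.042, 0.709]
force: [10.2, 2.0, 13.6]
grip_width: 0.003
```

Request:
send_rows(increments=[{"slide": [-0.02, 0, 0], "yaw": 0}, {"slide": [-0.04, 0.02, 0.04], "yaw": 0}, {"slide": [-0.06, 0.05, 0.06], "yaw": 0}, {"slide": [-0.08, 0.09, 0.06], "yaw": 0}, {"slide": [-0.08, 0.13, 0.06], "yaw": 0}, {"slide": [-0.08, 0.17, 0.06], "yaw": 0}, {"slide": [-0.08, 0.21, 0.06], "yaw": 0}, {"slide": [-0.08, 0.25, 0.06], "yaw": 0}])

```text
clock: 21.75
tcp_pos: [632.4, 135.8, 145.1]
ee_rot: [-0.043, 0.706, 0.043, 0.706]
force: [0.9, 1.1, -0.4]
grip_width: 0.007
```

```bash
python3 - <<'E'
from h import *
print(tool()[0]['tcp_pos'])
a=np.mean([arm.snapshot('top') for _ in range(2)],axis=0).astype(np.uint8)[:,:,::-1]
cv2.imwrite('pics/t15f.png',a)
cv2.imwrite('pics/t15.png',cv2.resize(a[178:258,385:465],None,fx=7.4,fy=7.4,interpolation=cv2.INTER_CUBIC))
cv2.imwrite('pics/t15b.png',cv2.resize(a[100:260,350:510],None,fx=3.7,fy=3.7,interpolation=cv2.INTER_CUBIC))
b=arm.snapshot('scene')[:,:,::-1];cv2.imwrite('pics/s15.png',cv2.resize(b[190:300,150:270],None,fx=5.2,fy=5.2,interpolation=cv2.INTER_CUBIC))
E
```

```text
[632.38853753 135.8137679  145.05328991]
```

View pics/t15.png

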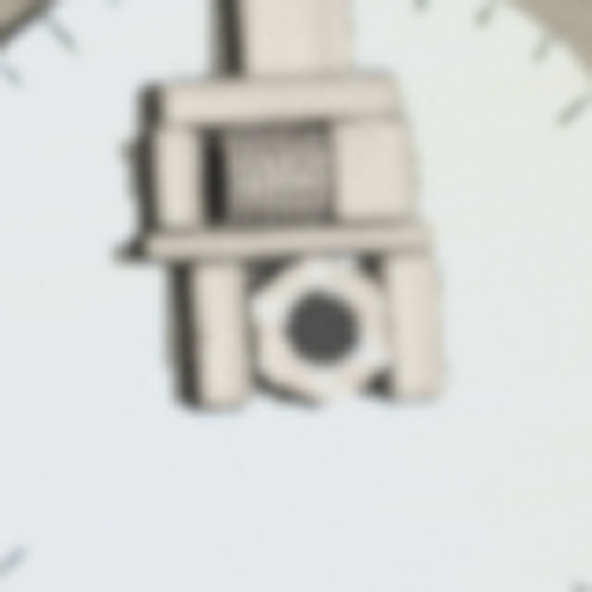

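View pics/t15b.png

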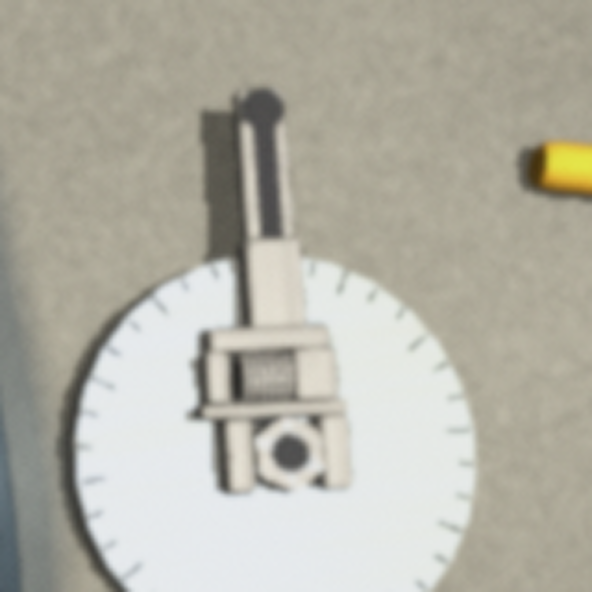

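View pics/s15.png

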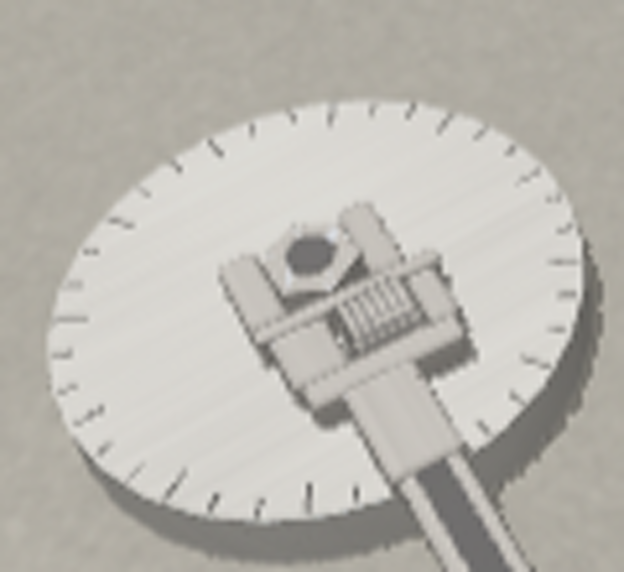

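```bash
python3 - <<'E'
from h import *
a=cv2.imread('pics/t15f.png');g=cv2.cvtColor(a[205:240,412:445],cv2.COLOR_BGR2GRAY)
g=cv2.resize(g,None,fx=16,fy=16,interpolation=cv2.INTER_CUBIC);g=cv2.normalize(g,None,0,255,cv2.NORM_MINMAX)
b=cv2.imread('pics/s15.png')
s=arm.snapshot('scene')[:,:,::-1];s=cv2.resize(s[222:260,188:232],None,fx=12,fy=12,interpolation=cv2.INTER_CUBIC)
cv2.imwrite('pics/n16.png',g);cv2.imwrite('pics/n16s.png',s)
E
```

```text
(no output)
```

View pics/n16.png

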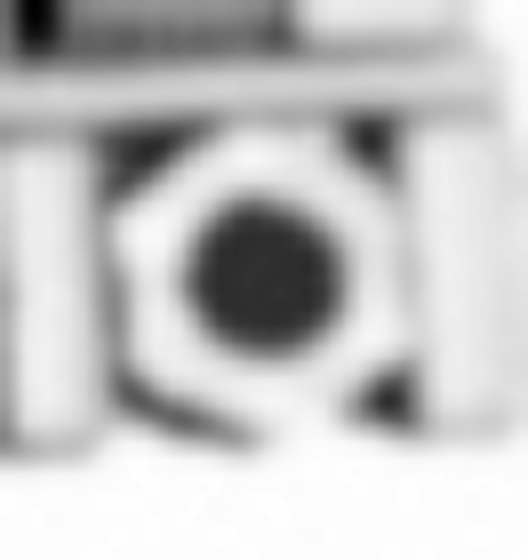

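View pics/n16s.png

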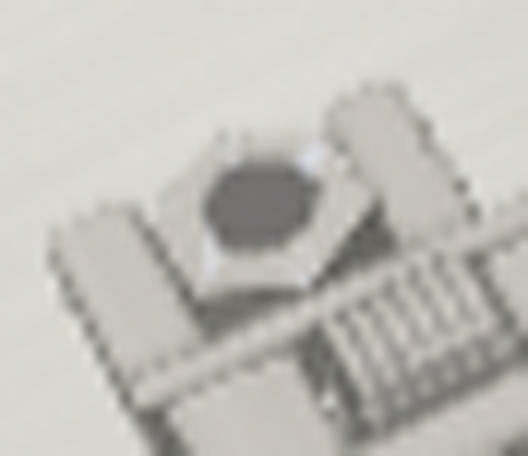

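```bash
python3 - <<'E'
from h import *
go([717,-112,90],97)
E
```

```text
pos [632.7 134.8 144.9] head y 97.11 slide [ 0.0549 -0.2553  0.0531] yaw(about tool x=down) 0.0019 J6 -1.56 F [ 0.  -0.6  0.2] clk 21.95
```

Request:
send_rows(increments=[{"slide": [0, -0.03, 0.02], "yaw": 0}, {"slide": [0, -0.07, 0.04], "yaw": 0}, {"slide": [0, -0.11, 0.053], "yaw": 0}, {"slide": [0, -0.15, 0.053], "yaw": 0}, {"slide": [0.01, -0.19, 0.053], "yaw": 0}, {"slide": [0.025, -0.23, 0.053], "yaw": 0}, {"slide": [0.045, -0.255, 0.053], "yaw": 0}, {"slide": [0.055, -0.255, 0.053], "yaw": 0}], fingers=-0.4)

```text
clock: 22.62
tcp_pos: [715.5, -120.1, 87.6]
ee_rot: [-0.041, 0.707, 0.041, 0.705]
force: [-0.1, 0.5, 0.1]
grip_width: 0.531
```

Request:
send_rows(increments=[{"slide": [0, 0, 0], "yaw": 0}, {"slide": [0, 0, 0], "yaw": 0}, {"slide": [0, 0, 0], "yaw": 0}])

```text
clock: 22.87
tcp_pos: [717.1, -112.1, 91.4]
ee_rot: [-0.043, 0.705, 0.043, 0.706]
force: [-0.3, 0.7, 0.2]
grip_width: 0.691
```

```bash
python3 - <<'E'
from h import *
go([717,-112,41],97)
b=arm.snapshot('scene')[:,:,::-1];cv2.imwrite('pics/s17.png',cv2.resize(b[180:330,150:310],None,fx=3.8,fy=3.8,interpolation=cv2.INTER_CUBIC))
E
```

```text
pos [ 717.1 -112.1   91.4] head y 97.02 slide [ 0.0504  0.0001 -0.0001] yaw(about tool x=down) 0.0004 J6 -1.91 F [-0.3  0.7  0.2] clk 22.8667
```

View pics/s17.png

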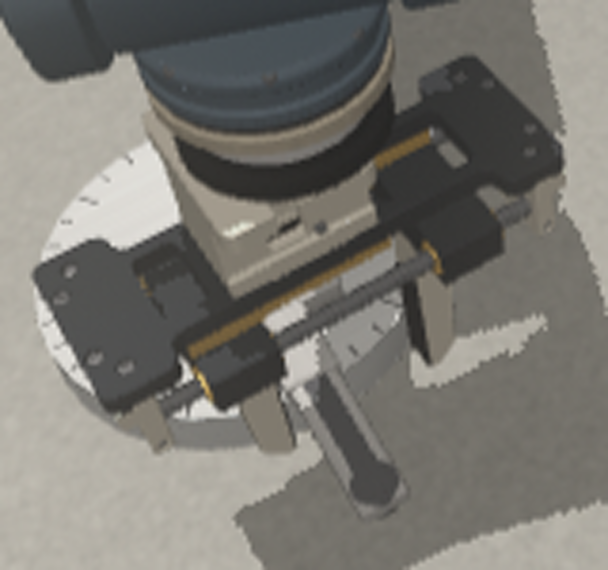

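Request:
send_rows(increments=[{"slide": [0.015, 0, 0], "yaw": 0}, {"slide": [0.035, 0, 0], "yaw": 0}, {"slide": [0.05, 0, 0], "yaw": 0}, {"slide": [0.05, 0, 0], "yaw": 0}])

```text
clock: 23.25
tcp_pos: [714.9, -111.6, 36.4]
ee_rot: [-0.043, 0.708, 0.044, 0.704]
force: [0.4, -0.7, -1.2]
grip_width: 0.702
```

Request:
send_rows(increments=[{"slide": [0, 0, 0], "yaw": 0}, {"slide": [0, 0, 0], "yaw": 0}, {"slide": [0, 0, 0], "yaw": 0}, {"slide": [0, 0, 0], "yaw": 0}, {"slide": [0, 0, 0], "yaw": 0}, {"slide": [0, 0, 0], "yaw": 0}, {"slide": [0, 0, 0], "yaw": 0}], fingers=1, newtons=15)

```text
clock: 23.83
tcp_pos: [717.6, -113.1, 41.2]
ee_rot: [-0.043, 0.705, 0.043, 0.707]
force: [3.2, -2.1, 3.0]
grip_width: 0.257
```

```bash
python3 - <<'E'
from h import *
go([717,-112,41],97);print(tool()[0]['grip_width'],tool()[0]['wrist_torque'])
a=arm.snapshot('top')[:,:,::-1]
cv2.imwrite('pics/t18.png',cv2.resize(a[178:258,385:465],None,fx=7.4,fy=7.4,interpolation=cv2.INTER_CUBIC))
E
```

```text
pos [ 717.6 -113.1   41.2] head y 96.99 slide [ 0.0002  0.0012 -0.0004] yaw(about tool x=down) -0.0002 J6 -1.91 F [ 3.2 -2.1  3. ] clk 23.8333
0.25743403698876094 [-0.47322253 -0.61064087 -0.07169866]
```

View pics/t18.png

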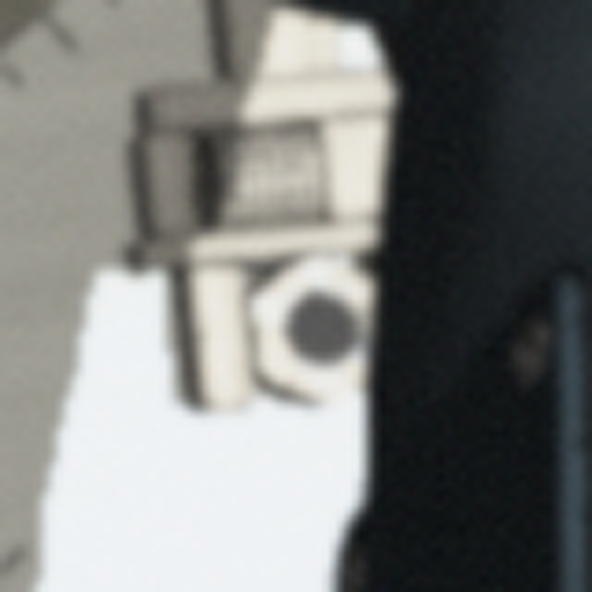

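Request:
send_rows(increments=[{"slide": [0, 0, 0], "yaw": 0}, {"slide": [0, 0, 0], "yaw": 0}, {"slide": [0, 0, 0], "yaw": 0}, {"slide": [-0.01, 0, 0], "yaw": 0}, {"slide": [-0.035, 0, 0], "yaw": 0}, {"slide": [-0.05, 0, 0], "yaw": 0}], fingers=0.1, newtons=40)

```text
clock: 24.38
tcp_pos: [717.2, -112.5, 92.7]
ee_rot: [-0.043, 0.705, 0.043, 0.706]
force: [0.3, -0.4, 0.7]
grip_width: 0.445
```

```bash
python3 - <<'E'
from h import *
go([616.5,-114,80],97)
E
```

```text
pos [ 717.2 -112.5   92.7] head y 97.00 slide [ 0.0126  0.0108 -0.1001] yaw(about tool x=down) 0.0001 J6 -1.91 F [ 0.3 -0.4  0.7] clk 24.3833
```

Request:
send_rows(increments=[{"slide": [0, 0.0108, -0.035], "yaw": 0}, {"slide": [0, 0.0108, -0.07], "yaw": 0}, {"slide": [0, 0.0108, -0.1], "yaw": 0}, {"slide": [0.008, 0.0108, -0.1], "yaw": 0}, {"slide": [0.016, 0.0108, -0.1], "yaw": 0}, {"slide": [0.018, 0.0108, -0.1], "yaw": 0}, {"slide": [0.018, 0.0108, -0.1], "yaw": 0}, {"slide": [0.018, 0.0108, -0.1], "yaw": 0}], fingers=1)

```text
clock: 25.05
tcp_pos: [617.1, -114.0, 72.3]
ee_rot: [-0.043, 0.706, 0.043, 0.706]
force: [-0.0, 0.2, 0.4]
grip_width: 0.003
```

```bash
python3 - <<'E'
from h import *
go([616.5,-114,66],97);print(tool()[0]['grip_width'])
E
```

```text
pos [ 617.1 -114.    72.3] head y 97.01 slide [ 0.0063  0.     -0.0006] yaw(about tool x=down) 0.0002 J6 -1.95 F [-0.   0.2  0.4] clk 25.05
0.003210028780642105
```

Request:
send_rows(increments=[{"slide": [0.004, 0, 0], "yaw": 0}, {"slide": [0.006, 0, 0], "yaw": 0}, {"slide": [0.006, 0.0002, -0.002], "yaw": 0}, {"slide": [0.006, 0.0004, -0.004], "yaw": 0}, {"slide": [0.006, 0.0006, -0.006], "yaw": 0}])

```text
clock: 25.47
tcp_pos: [613.0, -114.4, 68.1]
ee_rot: [-0.044, 0.703, 0.043, 0.708]
force: [5.9, 0.5, 7.3]
grip_width: 0.003
```

Request:
send_rows(increments=[{"slide": [0, 0.0002, -0.002], "yaw": 0}, {"slide": [0, 0.0004, -0.004], "yaw": 0}, {"slide": [0, 0.0006, -0.0065], "yaw": 0}])

```text
clock: 25.72
tcp_pos: [606.4, -114.7, 68.1]
ee_rot: [-0.044, 0.704, 0.043, 0.708]
force: [4.6, 1.6, 7.2]
grip_width: 0.006
```

Request:
send_rows(increments=[{"slide": [-0.006, 0, 0], "yaw": 0}, {"slide": [-0.006, -0.001, 0.006], "yaw": 0}, {"slide": [-0.006, -0.0012, 0.0125], "yaw": 0}, {"slide": [-0.006, -0.0012, 0.0125], "yaw": 0}])

```text
clock: 26.05
tcp_pos: [617.5, -114.0, 72.3]
ee_rot: [-0.043, 0.706, 0.043, 0.706]
force: [0.2, 0.0, 0.1]
grip_width: 0.007
```

Request:
send_rows(increments=[{"slide": [0.005, 0, 0], "yaw": 0}, {"slide": [0.0072, 0, 0], "yaw": 0}, {"slide": [0.0072, 0.0003, -0.002], "yaw": 0}, {"slide": [0.0072, 0.0006, -0.004], "yaw": 0}, {"slide": [0.0072, 0.0008, -0.006], "yaw": 0}])

```text
clock: 26.47
tcp_pos: [614.1, -114.4, 68.0]
ee_rot: [-0.044, 0.702, 0.042, 0.709]
force: [9.5, 2.1, 16.5]
grip_width: 0.008
```

Request:
send_rows(increments=[{"slide": [0, 0.0002, -0.002], "yaw": 0}, {"slide": [0, 0.0004, -0.004], "yaw": 0}, {"slide": [0, 0.0006, -0.0065], "yaw": 0}])

```text
clock: 26.72
tcp_pos: [608.0, -114.8, 68.0]
ee_rot: [-0.044, 0.702, 0.042, 0.71]
force: [11.7, 0.5, 14.1]
grip_width: 0.009
```

Request:
send_rows(increments=[{"slide": [-0.0072, 0, 0], "yaw": 0}, {"slide": [-0.0072, -0.001, 0.006], "yaw": 0}, {"slide": [-0.0072, -0.0014, 0.0125], "yaw": 0}, {"slide": [-0.0072, -0.0014, 0.0125], "yaw": 0}])

```text
clock: 27.05
tcp_pos: [617.0, -113.9, 71.8]
ee_rot: [-0.043, 0.706, 0.043, 0.706]
force: [-0.0, 0.3, -0.5]
grip_width: 0.004
```

Drag has reached 11.7 N, about 0.8 of the press, so the finger is slipping and the worm has stalled. One more stroke to confirm, then I'll clear off and look.

Request:
send_rows(increments=[{"slide": [0.005, 0, 0], "yaw": 0}, {"slide": [0.0072, 0, 0], "yaw": 0}, {"slide": [0.0072, 0.0003, -0.002], "yaw": 0}, {"slide": [0.0072, 0.0006, -0.004], "yaw": 0}, {"slide": [0.0072, 0.0008, -0.006], "yaw": 0}])

```text
clock: 27.47
tcp_pos: [614.6, -114.3, 68.0]
ee_rot: [-0.044, 0.702, 0.042, 0.71]
force: [12.5, 2.5, 15.0]
grip_width: 0.005
```

Request:
send_rows(increments=[{"slide": [0, 0.0002, -0.002], "yaw": 0}, {"slide": [0, 0.0004, -0.004], "yaw": 0}, {"slide": [0, 0.0006, -0.0065], "yaw": 0}])

```text
clock: 27.72
tcp_pos: [608.1, -114.8, 67.9]
ee_rot: [-0.044, 0.702, 0.042, 0.71]
force: [12.7, 0.8, 15.5]
grip_width: 0.002
```

Request:
send_rows(increments=[{"slide": [-0.02, 0, 0], "yaw": 0}, {"slide": [-0.04, 0.02, 0.04], "yaw": 0}, {"slide": [-0.06, 0.05, 0.06], "yaw": 0}, {"slide": [-0.08, 0.09, 0.06], "yaw": 0}, {"slide": [-0.08, 0.13, 0.06], "yaw": 0}, {"slide": [-0.08, 0.17, 0.06], "yaw": 0}, {"slide": [-0.08, 0.21, 0.06], "yaw": 0}, {"slide": [-0.08, 0.25, 0.06], "yaw": 0}])

```text
clock: 28.38
tcp_pos: [632.0, 142.2, 144.4]
ee_rot: [-0.043, 0.706, 0.043, 0.705]
force: [0.5, 0.1, 0.2]
grip_width: 0.004
```

```bash
python3 - <<'E'
from h import *
a=np.mean([arm.snapshot('top') for _ in range(3)],axis=0).astype(np.uint8)[:,:,::-1]
go([717,-112,90],97)
cv2.imwrite('pics/t19f.png',a)
cv2.imwrite('pics/t19.png',cv2.resize(a[178:258,385:465],None,fx=7.4,fy=7.4,interpolation=cv2.INTER_CUBIC))
cv2.imwrite('pics/t19b.png',cv2.resize(a[100:260,350:510],None,fx=3.7,fy=3.7,interpolation=cv2.INTER_CUBIC))
b=arm.snapshot('scene')[:,:,::-1];cv2.imwrite('pics/s19.png',cv2.resize(b[210:270,170:240],None,fx=8,fy=8,interpolation=cv2.INTER_CUBIC))
E
```

```text
pos [631.9 143.  144.2] head y 97.22 slide [ 0.0541 -0.2637  0.0524] yaw(about tool x=down) 0.0039 J6 -1.55 F [-0.1 -0.2  0.4] clk 28.5333
```

View pics/t19.png

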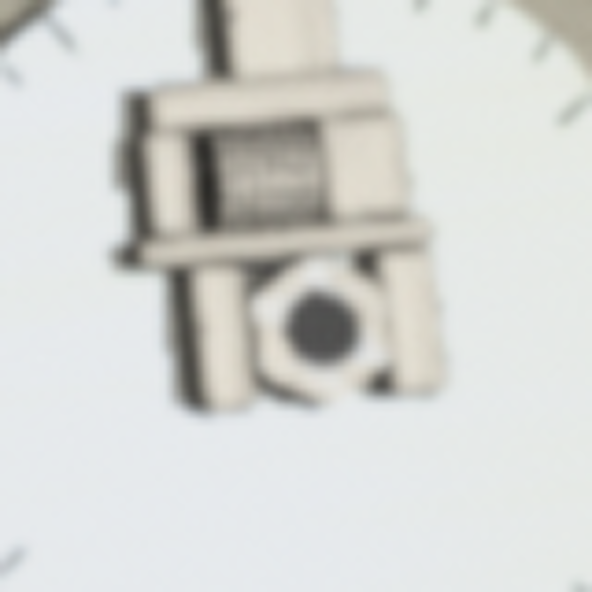

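View pics/t19b.png

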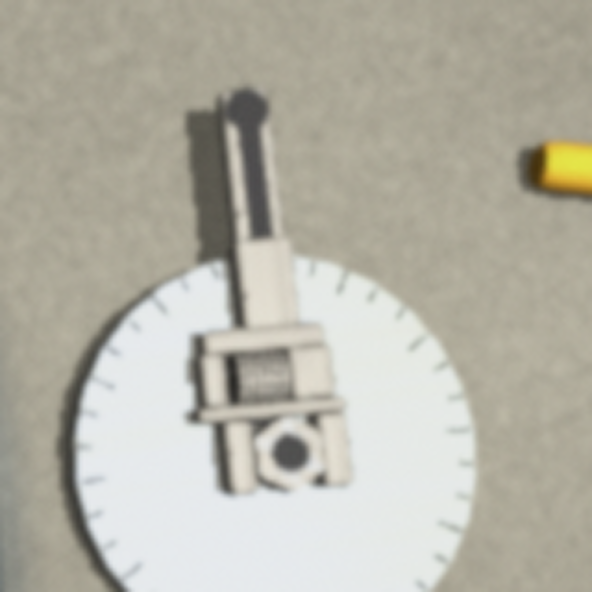

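View pics/s19.png

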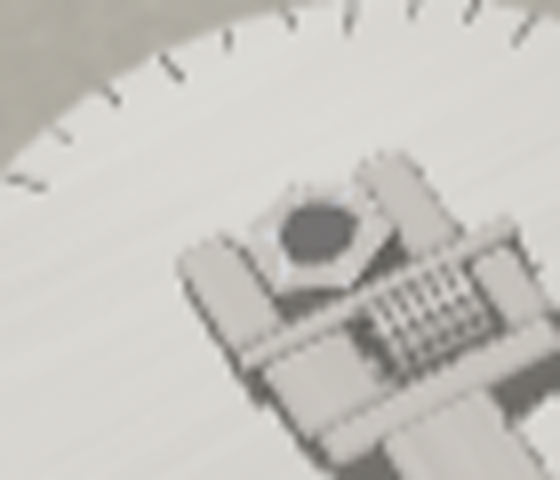

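```bash
python3 - <<'E'
from h import *
c=lambda x,y,x0=385,y0=178,f=7.4:(x0+(x+.5)/f-.5,y0+(y+.5)/f-.5)
n=ray('top',c(322,328),52)[:2]
e=ray('top',c(246,108,350,100,3.7),45)[:2]
m=(ray('top',c(232,240,350,100,3.7),48)+ray('top',c(290,240,350,100,3.7),48))[:2]/2
for p in(e,m): d=p-n;print(p,np.hypot(*d),np.degrees(np.arctan2(d[1],d[0])))
n=np.array([573.,-129.4])
R=140
for h in (7.5,-10,-28,-33): print(h,n+R*np.array([np.cos(np.radians(h)),np.sin(np.radians(h))]))
go([573+R*np.cos(np.radians(7.5)),-129.4+R*np.sin(np.radians(7.5)),90],97.5)
E
```

```text
[ 741.35118712 -111.04818709] 169.79593056440152 6.194727313178934
[ 675.33368126 -117.17239935] 103.50823521105548 6.767846099996943
7.5 [ 711.80228059 -111.12633309]
-10 [ 710.87308542 -153.71074487]
-28 [ 696.612663   -195.12601879]
-33 [ 690.41387951 -205.6494649 ]
pos [632.3 141.2 144.3] head y 97.11 slide [ 0.0543 -0.2602  0.0477] yaw(about tool x=down) -0.0067 J6 -1.55 F [ 0.1  0.  -0.1] clk 28.5833
```

Request:
send_rows(increments=[{"slide": [0, -0.03, 0.02], "yaw": 0}, {"slide": [0, -0.07, 0.04], "yaw": 0}, {"slide": [0, -0.11, 0.048], "yaw": 0}, {"slide": [0, -0.15, 0.048], "yaw": 0}, {"slide": [0.01, -0.19, 0.048], "yaw": 0}, {"slide": [0.025, -0.23, 0.048], "yaw": 0}, {"slide": [0.045, -0.26, 0.048], "yaw": 0}, {"slide": [0.055, -0.26, 0.048], "yaw": 0}], fingers=-0.1)

```text
clock: 29.25
tcp_pos: [710.8, -119.7, 87.2]
ee_rot: [-0.041, 0.707, 0.041, 0.705]
force: [0.6, -0.1, -0.3]
grip_width: 0.52
```

Request:
send_rows(increments=[{"slide": [0, 0, 0], "yaw": 0}, {"slide": [0, 0, 0], "yaw": 0}, {"slide": [0, 0, 0], "yaw": 0}])

```text
clock: 29.5
tcp_pos: [712.5, -111.2, 91.1]
ee_rot: [-0.043, 0.705, 0.043, 0.706]
force: [0.3, 0.0, 0.2]
grip_width: 0.551
```

```bash
python3 - <<'E'
from h import *
go([712,-112.5,41],97);print(tool()[0]['grip_width'])
E
```

```text
pos [ 712.5 -111.2   91.1] head y 97.02 slide [ 0.0501 -0.0012 -0.0006] yaw(about tool x=down) 0.0004 J6 -1.91 F [0.3 0.  0.2] clk 29.5
0.5512512578746055
```

Request:
send_rows(increments=[{"slide": [0.015, -0.001, 0], "yaw": 0}, {"slide": [0.035, -0.001, 0], "yaw": 0}, {"slide": [0.05, -0.001, 0], "yaw": 0}, {"slide": [0.05, -0.001, 0], "yaw": 0}, {"slide": [0.05, -0.001, 0], "yaw": 0}])

```text
clock: 29.92
tcp_pos: [711.9, -112.2, 39.4]
ee_rot: [-0.043, 0.706, 0.044, 0.705]
force: [0.1, -0.8, -0.0]
grip_width: 0.55
```

Request:
send_rows(increments=[{"slide": [0, 0, 0], "yaw": 0}, {"slide": [0, 0, 0], "yaw": 0}, {"slide": [0, 0, 0], "yaw": 0}, {"slide": [0, 0, 0], "yaw": 0}, {"slide": [0, 0, 0], "yaw": 0}], fingers=1, newtons=20)

```text
clock: 30.33
tcp_pos: [712.6, -113.0, 40.8]
ee_rot: [-0.043, 0.705, 0.043, 0.706]
force: [-1.1, 0.6, 2.3]
grip_width: 0.255
```

```bash
python3 - <<'E'
from h import *
go([712,-112.5,41],97);s=tool()[0];print(s['grip_width'],s['wrist_torque'])
E
```

```text
pos [ 712.6 -113.    40.8] head y 96.99 slide [-0.0002  0.0005 -0.0006] yaw(about tool x=down) -0.0002 J6 -1.91 F [-1.1  0.6  2.3] clk 30.3333
0.255469656532501 [ 0.09180379  0.13736243 -0.10843302]
```

Request:
send_rows(increments=[{"slide": [0, -0.0073, -0.0002], "yaw": 0.0524}, {"slide": [0, -0.0146, -0.0008], "yaw": 0.1047}, {"slide": [0, -0.0219, -0.0017], "yaw": 0.1571}, {"slide": [0, -0.0291, -0.0031], "yaw": 0.2094}, {"slide": [0, -0.0362, -0.0048], "yaw": 0.2618}, {"slide": [0, -0.0433, -0.0069], "yaw": 0.3142}, {"slide": [0, -0.0502, -0.0093], "yaw": 0.3665}, {"slide": [0, -0.0569, -0.0121], "yaw": 0.4189}])

```text
clock: 31.0
tcp_pos: [707.5, -169.9, 40.8]
ee_rot: [0.106, 0.699, -0.105, 0.699]
force: [-0.8, 6.9, 3.5]
grip_width: 0.256
```

```bash
python3 - <<'E'
from h import *
n=np.array([573.,-129.4]);s=tool()[0];d=s['tcp_pos'][:2]-n
print(s['tcp_pos'],np.hypot(*d),np.degrees(np.arctan2(d[1],d[0])),s['wrist_torque'],s['grip_width'])
go([700,-190,41],73)
a=arm.snapshot('top')[:,:,::-1]
cv2.imwrite('pics/t20.png',cv2.resize(a[100:260,380:540],None,fx=3.7,fy=3.7,interpolation=cv2.INTER_CUBIC))
E
```

```text
[ 707.48492449 -169.92476119   40.80247017] 140.45800506133912 -16.769293589195296 [1.08191991 0.15351945 0.34917985] 0.2558185012252396
pos [ 707.5 -169.9   40.8] head y 72.90 slide [-0.0002 -0.0214 -0.0012] yaw(about tool x=down) -0.0018 J6 -1.57 F [-0.8  6.9  3.5] clk 31.0
```

View pics/t20.png

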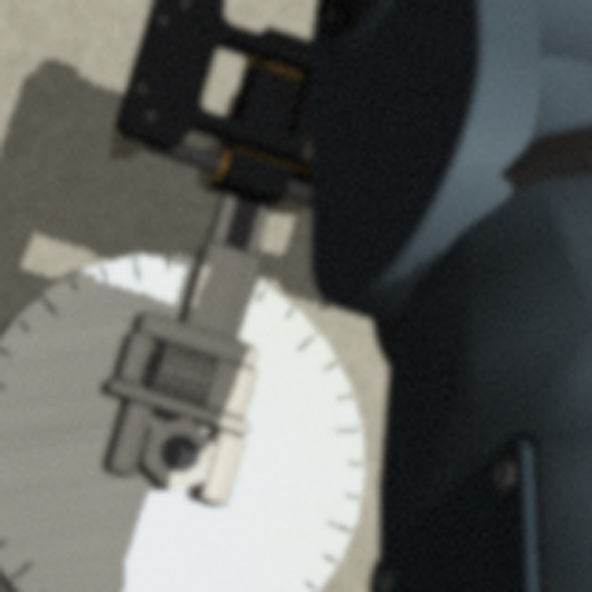

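Request:
send_rows(increments=[{"slide": [0, -0.0037, 0], "yaw": 0.0262}, {"slide": [0, -0.0073, -0.0002], "yaw": 0.0524}, {"slide": [0, -0.011, -0.0004], "yaw": 0.0785}, {"slide": [0, -0.0146, -0.0008], "yaw": 0.1047}, {"slide": [0, -0.0146, -0.0008], "yaw": 0.1047}])

```text
clock: 31.47
tcp_pos: [702.3, -184.1, 40.8]
ee_rot: [0.141, 0.693, -0.141, 0.693]
force: [-2.4, 3.3, 4.6]
grip_width: 0.258
```

Request:
send_rows(increments=[{"slide": [0, -0.0037, 0], "yaw": 0.0262}, {"slide": [0, -0.0073, -0.0002], "yaw": 0.0524}, {"slide": [0, -0.0073, -0.0002], "yaw": 0.0524}])

```text
clock: 31.72
tcp_pos: [699.3, -190.7, 40.8]
ee_rot: [0.159, 0.689, -0.159, 0.689]
force: [-1.8, 2.7, 5.2]
grip_width: 0.252
```

```bash
python3 - <<'E'
from h import *
n=np.array([573.,-129.4]);s=tool()[0];d=s['tcp_pos'][:2]-n
print(np.hypot(*d),np.degrees(np.arctan2(d[1],d[0])),s['wrist_torque'],s['grip_width'])
go([700,-190,41],63)
E
```

```text
140.40035899819767 -25.906385860067157 [0.45478196 0.27765685 0.26987896] 0.2522413697963578
pos [ 699.3 -190.7   40.8] head y 63.97 slide [-0.0002  0.001   0.0003] yaw(about tool x=down) 0.0170 J6 -1.45 F [-1.8  2.7  5.2] clk 31.7167
```

Request:
send_rows(increments=[{"slide": [0, -0.0024, 0], "yaw": 0.0175}, {"slide": [0, -0.0049, -0.0001], "yaw": 0.0349}, {"slide": [0, -0.0049, -0.0001], "yaw": 0.0349}])

```text
clock: 31.97
tcp_pos: [697.1, -194.9, 40.8]
ee_rot: [0.171, 0.686, -0.171, 0.686]
force: [-0.1, 4.3, 4.1]
grip_width: 0.257
```

Request:
send_rows(increments=[{"slide": [0, -0.0024, 0], "yaw": 0.0175}, {"slide": [0, -0.0049, -0.0001], "yaw": 0.0349}, {"slide": [0, -0.0049, -0.0001], "yaw": 0.0349}])

```text
clock: 32.22
tcp_pos: [694.8, -199.2, 40.8]
ee_rot: [0.183, 0.683, -0.183, 0.683]
force: [-1.3, 4.0, 4.1]
grip_width: 0.255
```

```bash
python3 - <<'E'
from h import *
n=np.array([573.,-129.4]);s=tool()[0];d=s['tcp_pos'][:2]-n
print(np.hypot(*d),np.degrees(np.arctan2(d[1],d[0])),s['wrist_torque'],s['grip_width'])
go([700,-190,41],60)
E
```

```text
140.37791916296447 -29.81572052325595 [0.68655233 0.20714933 0.26568374] 0.25463614544106783
pos [ 694.8 -199.2   40.8] head y 60.01 slide [-0.0002  0.0106 -0.0001] yaw(about tool x=down) 0.0002 J6 -1.39 F [-1.3  4.   4.1] clk 32.2167
```

Request:
send_rows(increments=[{"slide": [0, -0.0024, 0], "yaw": 0.0175}, {"slide": [0, -0.0049, -0.0001], "yaw": 0.0349}, {"slide": [0, -0.0049, -0.0001], "yaw": 0.0349}])

```text
clock: 32.47
tcp_pos: [692.3, -203.5, 40.8]
ee_rot: [0.195, 0.68, -0.195, 0.68]
force: [-0.3, 4.7, 4.7]
grip_width: 0.255
```

Request:
send_rows(increments=[{"slide": [0, -0.0024, 0], "yaw": 0.0175}, {"slide": [0, -0.0024, 0], "yaw": 0.0175}, {"slide": [0, -0.0024, 0], "yaw": 0.0175}])

```text
clock: 32.72
tcp_pos: [691.0, -205.4, 40.8]
ee_rot: [0.201, 0.678, -0.2, 0.678]
force: [-0.6, 5.2, 4.6]
grip_width: 0.256
```

Request:
send_rows(increments=[{"slide": [0, -0.0024, 0], "yaw": 0.0175}, {"slide": [0, -0.0024, 0], "yaw": 0.0175}, {"slide": [0, -0.0024, 0], "yaw": 0.0175}])

```text
clock: 32.97
tcp_pos: [689.9, -207.2, 40.8]
ee_rot: [0.207, 0.676, -0.206, 0.676]
force: [-0.8, 6.3, 5.4]
grip_width: 0.255
```

```bash
python3 - <<'E'
from h import *
n=np.array([573.,-129.4]);s=tool()[0];d=s['tcp_pos'][:2]-n
print(np.hypot(*d),np.degrees(np.arctan2(d[1],d[0])),s['wrist_torque'],s['grip_width'])
go([700,-190,41],60)
a=arm.snapshot('top')[:,:,::-1]
cv2.imwrite('pics/t21.png',cv2.resize(a[100:260,380:540],None,fx=3.7,fy=3.7,interpolation=cv2.INTER_CUBIC))
E
```

```text
140.3683307660004 -33.64468983904774 [1.13050207 0.06976518 0.31703896] 0.2547683187832385
pos [ 689.9 -207.2   40.8] head y 56.05 slide [-0.0002  0.0199 -0.0012] yaw(about tool x=down) -0.0689 J6 -1.34 F [-0.8  6.3  5.4] clk 32.9667
```

View pics/t21.png

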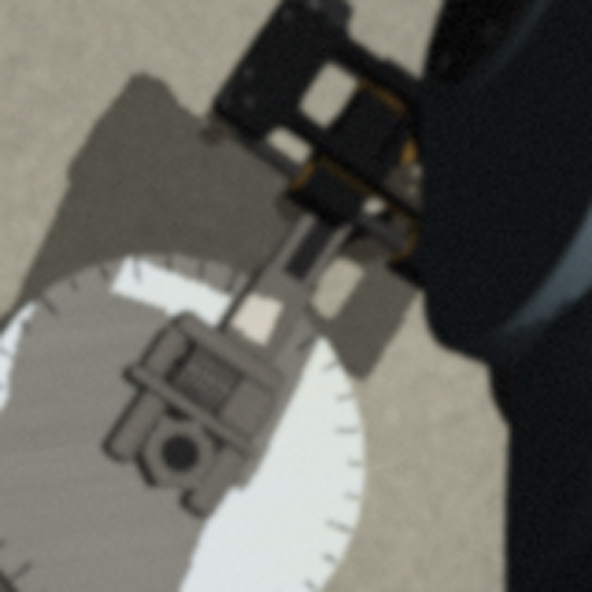

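Request:
send_rows(increments=[{"slide": [0, -0.0024, 0], "yaw": 0.0175}, {"slide": [0, -0.0024, 0], "yaw": 0.0175}, {"slide": [0, -0.0024, 0], "yaw": 0.0175}])

```text
clock: 33.27
tcp_pos: [688.8, -208.8, 40.8]
ee_rot: [0.213, 0.674, -0.212, 0.675]
force: [1.6, 7.5, 5.4]
grip_width: 0.259
```

Request:
send_rows(increments=[{"slide": [0, -0.0024, 0], "yaw": 0.0175}, {"slide": [0, -0.0024, 0], "yaw": 0.0175}, {"slide": [0, -0.0024, 0], "yaw": 0.0175}])

```text
clock: 33.52
tcp_pos: [687.6, -210.5, 40.8]
ee_rot: [0.219, 0.672, -0.218, 0.673]
force: [2.7, 9.0, 3.9]
grip_width: 0.256
```

```bash
python3 - <<'E'
from h import *
n=np.array([573.,-129.4]);s=tool()[0];d=s['tcp_pos'][:2]-n
print(np.hypot(*d),np.degrees(np.arctan2(d[1],d[0])),s['wrist_torque'],s['grip_width'])
go([700,-190,41],60)
E
```

```text
140.376719192886 -35.299275354723015 [ 1.61501613 -0.44293905  0.39650009] 0.2558265137572466
pos [ 687.6 -210.5   40.8] head y 54.06 slide [-0.0002  0.0239 -0.002 ] yaw(about tool x=down) -0.1038 J6 -1.31 F [2.7 9.  3.9] clk 33.5167
```

Request:
send_rows(increments=[{"slide": [0, -0.0024, 0], "yaw": 0.0175}, {"slide": [0, -0.0049, -0.0001], "yaw": 0.0349}, {"slide": [0, -0.0049, -0.0001], "yaw": 0.0349}, {"slide": [0, -0.0049, -0.0001], "yaw": 0.0349}])

```text
clock: 33.85
tcp_pos: [684.7, -214.6, 40.8]
ee_rot: [0.231, 0.668, -0.229, 0.669]
force: [2.0, 8.7, 2.5]
grip_width: 0.257
```

```bash
python3 - <<'E'
from h import *
n=np.array([573.,-129.4]);s=tool()[0];d=s['tcp_pos'][:2]-n
print(np.hypot(*d),np.degrees(np.arctan2(d[1],d[0])),s['wrist_torque'],s['grip_width'])
go([700,-190,41],60)
a=np.mean([arm.snapshot('top') for _ in range(2)],axis=0).astype(np.uint8)[:,:,::-1]
g=cv2.resize(a[178:258,385:465],None,fx=7.4,fy=7.4,interpolation=cv2.INTER_CUBIC);g=cv2.convertScaleAbs(g,alpha=1.6)
cv2.imwrite('pics/t22.png',g)
b=arm.snapshot('scene')[:,:,::-1];cv2.imwrite('pics/s22.png',cv2.resize(b[190:300,150:270],None,fx=5.2,fy=5.2,interpolation=cv2.INTER_CUBIC))
E
```

```text
140.4577979172549 -37.341787570766 [ 1.42781195 -0.46738443  0.36176356] 0.2571222855909884
pos [ 684.7 -214.6   40.8] head y 52.05 slide [-0.0001  0.0288 -0.003 ] yaw(about tool x=down) -0.1388 J6 -1.28 F [2.  8.7 2.5] clk 33.85
```

View pics/t22.png

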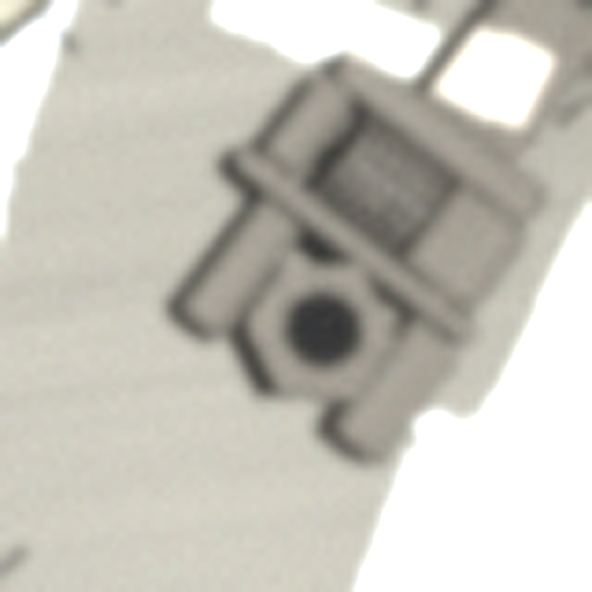

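View pics/s22.png

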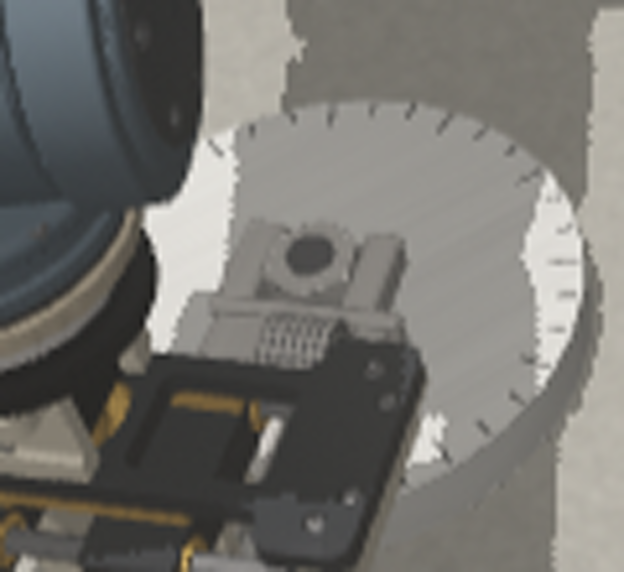

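Request:
send_rows(increments=[{"slide": [0, 0, 0], "yaw": 0}, {"slide": [0, 0, 0], "yaw": 0}, {"slide": [0, 0, 0], "yaw": 0}, {"slide": [0, 0, 0], "yaw": 0}], fingers=0)

```text
clock: 34.33
tcp_pos: [683.6, -216.2, 40.1]
ee_rot: [0.23, 0.669, -0.23, 0.669]
force: [0.3, -0.0, 0.6]
grip_width: 0.478
```

Request:
send_rows(increments=[{"slide": [-0.02, 0, 0], "yaw": 0}, {"slide": [-0.05, 0, 0], "yaw": 0}, {"slide": [-0.08, 0.03, 0], "yaw": 0}, {"slide": [-0.1, 0.07, 0], "yaw": 0}, {"slide": [-0.1, 0.11, 0], "yaw": 0}, {"slide": [-0.1, 0.15, 0], "yaw": 0}, {"slide": [-0.1, 0.19, 0], "yaw": 0}, {"slide": [-0.1, 0.23, 0], "yaw": 0}])

```text
clock: 35.0
tcp_pos: [826.2, -33.4, 140.4]
ee_rot: [0.23, 0.668, -0.231, 0.669]
force: [0.2, -0.4, -0.6]
grip_width: 0.501
```

Request:
send_rows(increments=[{"slide": [0, 0.04, 0], "yaw": 0}, {"slide": [0, 0.08, 0], "yaw": 0}, {"slide": [0, 0.08, 0], "yaw": 0}])

```text
clock: 35.25
tcp_pos: [877.1, 35.3, 137.3]
ee_rot: [0.229, 0.669, -0.228, 0.669]
force: [-1.4, 0.9, -0.7]
grip_width: 0.501
```

```bash
python3 - <<'E'
from h import *
a=np.mean([arm.snapshot('top') for _ in range(3)],axis=0).astype(np.uint8)[:,:,::-1]
go([717,-112,90],97)
cv2.imwrite('pics/t23f.png',a)
cv2.imwrite('pics/t23.png',cv2.resize(a[178:258,385:465],None,fx=7.4,fy=7.4,interpolation=cv2.INTER_CUBIC))
cv2.imwrite('pics/t23b.png',cv2.resize(a[100:260,380:540],None,fx=3.7,fy=3.7,interpolation=cv2.INTER_CUBIC))
b=arm.snapshot('scene')[:,:,::-1];cv2.imwrite('pics/s23.png',cv2.resize(b[210:270,170:240],None,fx=8,fy=8,interpolation=cv2.INTER_CUBIC))
E
```

```text
pos [874.4  28.  138.9] head y 51.99 slide [ 0.0492 -0.2072 -0.0377] yaw(about tool x=down) -0.7855 J6 -0.93 F [ 0.2 -0.3  0.5] clk 35.4
```

View pics/t23.png

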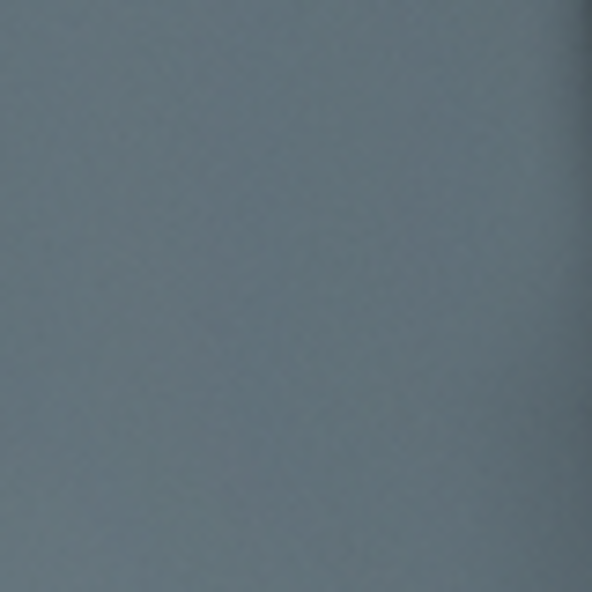

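View pics/t23b.png

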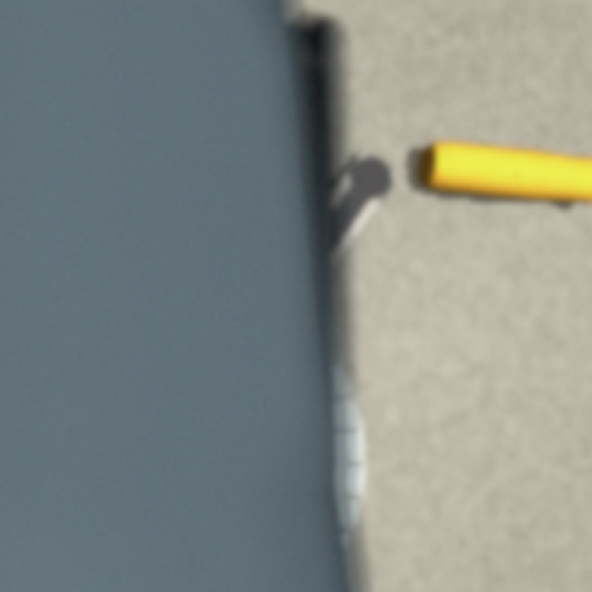

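View pics/s23.png

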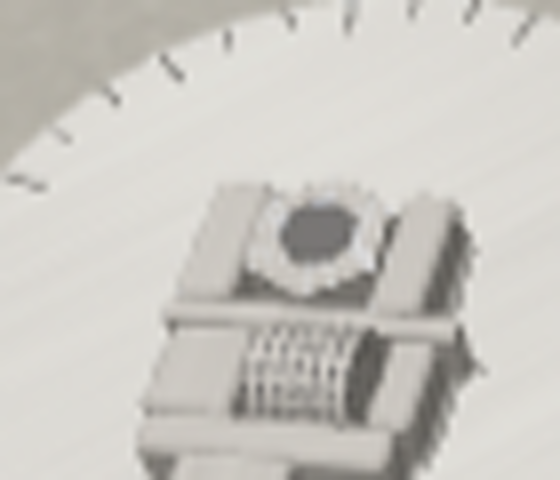

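```bash
python3 - <<'E'
from h import *
go([632,143,140],67)
E
```

```text
pos [874.2  27.1 139.9] head y 51.93 slide [ 0.     -0.0582 -0.2621] yaw(about tool x=down) -0.2630 J6 -0.93 F [ 0.2 -1.   0.7] clk 35.45
```

Request:
send_rows(increments=[{"slide": [0, -0.009, -0.04], "yaw": 0}, {"slide": [0, -0.018, -0.08], "yaw": 0}, {"slide": [0, -0.026, -0.12], "yaw": 0}, {"slide": [0, -0.035, -0.16], "yaw": 0}, {"slide": [0, -0.044, -0.2], "yaw": 0}, {"slide": [0, -0.053, -0.24], "yaw": 0}, {"slide": [0, -0.058, -0.262], "yaw": 0}, {"slide": [0, -0.058, -0.262], "yaw": 0}])

```text
clock: 36.12
tcp_pos: [626.0, 144.9, 140.8]
ee_rot: [0.229, 0.67, -0.231, 0.667]
force: [-1.2, 0.5, -0.6]
grip_width: 0.496
```

```bash
python3 - <<'E'
from h import *
a=np.mean([arm.snapshot('top') for _ in range(3)],axis=0).astype(np.uint8)[:,:,::-1]
go([717,-112,90],97)
cv2.imwrite('pics/t24f.png',a)
cv2.imwrite('pics/t24.png',cv2.resize(a[185:250,395:460],None,fx=9,fy=9,interpolation=cv2.INTER_CUBIC))
cv2.imwrite('pics/t24b.png',cv2.resize(a[100:260,380:540],None,fx=3.7,fy=3.7,interpolation=cv2.INTER_CUBIC))
E
```

```text
pos [632.8 142.9 141.6] head y 51.92 slide [ 0.0518 -0.1488  0.2234] yaw(about tool x=down) -0.7867 J6 -0.76 F [ 0.6 -0.1  0.1] clk 36.2667
```

View pics/t24.png

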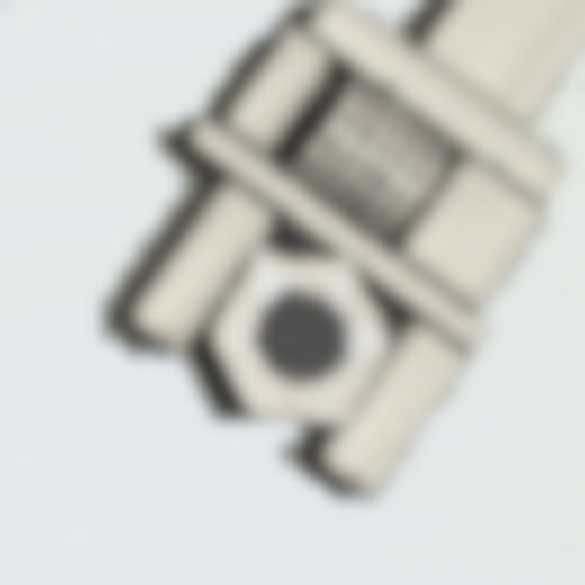

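View pics/t24b.png

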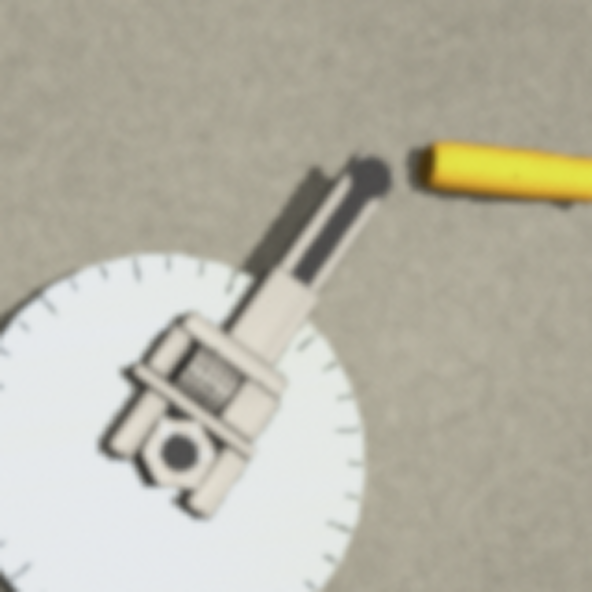

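```bash
python3 - <<'E'
from h import *
c=lambda x,y,x0=380,y0=100,f=3.7:(x0+(x+.5)/f-.5,y0+(y+.5)/f-.5)
d9=lambda x,y:c(x,y,395,185,9)
n=ray('top',d9(302,336),52)[:2]
e=ray('top',c(371,178),45)[:2]
m=(ray('top',c(276,267),48)+ray('top',c(318,297),48))[:2]/2
for p in(e,m): d=p-n;print(p,np.hypot(*d),np.degrees(np.arctan2(d[1],d[0])))
def dr(p,q,z=49): a,b=ray('top',d9(*p),z),ray('top',d9(*q),z);return np.degrees(np.arctan2(*(b-a)[1::-1])),np.hypot(*(b-a)[:2])
print('jawL',dr((192,345),(272,222)),'jawR',dr((327,450),(408,332)),'nutL',dr((212,335),(260,257)),'nutR',dr((340,418),(386,342)))
print('nut corners', [ (np.degrees(np.arctan2(*(ray('top',d9(*p),50)[:2]-n)[::-1]))%60).round(1) for p in[(208,335),(258,256),(338,256),(388,338),(243,415)]])
E
```

```text
[ 709.94633628 -228.92388709] 169.63807798423582 -35.911884812460094
[ 656.65700333 -189.58617034] 103.40658724707696 -35.57718485232867
jawL (np.float64(-33.330738809150034), np.float64(29.356615870659112)) jawR (np.float64(-35.02645388800452), np.float64(28.62358412288258)) nutL (np.float64(-31.941862134742724), np.float64(18.303188883258958)) nutR (np.float64(-31.790085982281095), np.float64(17.7442517346678))
nut corners [np.float64(30.3), np.float64(27.1), np.float64(33.4), np.float64(30.1), np.float64(24.3)]
```

```bash
python3 - <<'E'
from h import *
def edges(f,x0,y0,w,fx):
    a=cv2.imread(f); return a
# intensity profile across the jaws perpendicular to wrench axis, at wrench x=+10..14 (beyond nut flats) and outer edges
def prof(f,head,n,xs):
    a=cv2.cvtColor(cv2.imread(f),cv2.COLOR_BGR2GRAY)
    h=np.radians(head);u=-np.array([np.cos(h),np.sin(h)]);y=np.array([-u[1],u[0]])
    out=[]
    ys=np.arange(-40,40.1,1)
    for x in xs:
        P=[proj('top',[*(n+u*x+y*t),48]) for t in ys]
        P=np.array(P,np.float32)
        out.append(cv2.remap(a,P[:,0].reshape(1,-1),P[:,1].reshape(1,-1),cv2.INTER_LINEAR)[0])
    o=np.mean(out,0);
    print(f);print(' '.join(f'{int(t)}:{int(v)}' for t,v in zip(ys,o)))
n=np.array([572.5,-129.4])
prof('pics/t15f.png',2.5,n,[0,3])
prof('pics/t19f.png',6.7,n,[0,3])
prof('pics/t24f.png',-35.75,n,[0,3])
prof('pics/t19f.png',6.7,n,[-40,-37])
prof('pics/t24f.png',-35.75,n,[-40,-37])
E
```

```text
pics/t15f.png
-40:229 -39:222 -38:209 -37:185 -36:160 -35:134 -34:110 -33:88 -32:83 -31:87 -30:113 -29:140 -28:168 -27:190 -26:208 -25:215 -24:220 -23:220 -22:217 -21:213 -20:204 -19:194 -18:177 -17:159 -16:156 -15:159 -14:183 -13:201 -12:212 -11:214 -10:209 -9:192 -8:172 -7:144 -6:116 -5:98 -4:86 -3:82 -2:80 -1:81 0:81 1:80 2:80 3:80 4:80 5:81 6:83 7:91 8:103 9:127 10:155 11:181 12:204 13:211 14:215 15:210 16:205 17:198 18:199 19:204 20:211 21:218 22:220 23:221 24:219 25:217 26:215 27:213 28:211 29:211 30:213 31:220 32:226 33:229 34:231 35:232 36:232 37:232 38:233 39:232 40:232
pics/t19f.png
-40:230 -39:225 -38:212 -37:195 -36:168 -35:142 -34:114 -33:93 -32:80 -31:87 -30:107 -29:138 -28:171 -27:193 -26:211 -25:217 -24:221 -23:221 -22:218 -21:214 -20:208 -19:198 -18:182 -17:167 -16:162 -15:166 -14:187 -13:202 -12:214 -11:214 -10:210 -9:194 -8:173 -7:144 -6:116 -5:97 -4:86 -3:82 -2:81 -1:81 0:80 1:79 2:80 3:80 4:80 5:81 6:82 7:90 8:102 9:126 10:156 11:181 12:202 13:210 14:214 15:209 16:204 17:199 18:201 19:208 20:215 21:220 22:221 23:221 24:218 25:216 26:214 27:213 28:213 29:213 30:21
[... 1153 characters left out ...]
:208 27:215 28:223 29:227 30:231 31:231 32:231 33:232 34:232 35:232 36:232 37:231 38:231 39:232 40:232
pics/t24f.png
-40:133 -39:111 -38:104 -37:125 -36:152 -35:176 -34:196 -33:207 -32:212 -31:212 -30:208 -29:202 -28:191 -27:175 -26:148 -25:118 -24:91 -23:72 -22:70 -21:87 -20:114 -19:142 -18:164 -17:170 -16:174 -15:176 -14:178 -13:178 -12:174 -11:174 -10:177 -9:178 -8:175 -7:173 -6:173 -5:172 -4:173 -3:176 -2:179 -1:181 0:179 1:178 2:177 3:169 4:158 5:149 6:149 7:163 8:181 9:197 10:206 11:211 12:213 13:214 14:215 15:215 16:215 17:216 18:216 19:216 20:217 21:216 22:214 23:211 24:207 25:203 26:201 27:204 28:212 29:220 30:226 31:229 32:230 33:231 34:231 35:231 36:231 37:231 38:230 39:231 40:231
```

```bash
python3 - <<'E'
from h import *
go([615.4,-147.6,80],54.5)
E
```

```text
pos [632.8 142.9 141.6] head y 51.92 slide [ 0.0616 -0.2395  0.1653] yaw(about tool x=down) -0.0450 J6 -0.76 F [ 0.6 -0.1  0.1] clk 36.2667
```

Request:
send_rows(increments=[{"slide": [0, -0.033, 0.023], "yaw": -0.045}, {"slide": [0, -0.066, 0.046], "yaw": -0.045}, {"slide": [0, -0.099, 0.069], "yaw": -0.045}, {"slide": [0, -0.132, 0.092], "yaw": -0.045}, {"slide": [0, -0.165, 0.115], "yaw": -0.045}, {"slide": [0.01, -0.198, 0.138], "yaw": -0.045}, {"slide": [0.025, -0.228, 0.158], "yaw": -0.045}, {"slide": [0.045, -0.2395, 0.1653], "yaw": -0.045}], fingers=1, newtons=40)

```text
clock: 36.93
tcp_pos: [615.9, -153.0, 96.2]
ee_rot: [0.217, 0.672, -0.217, 0.675]
force: [1.2, 0.2, -0.1]
grip_width: 0.013
```

Request:
send_rows(increments=[{"slide": [0.01, 0, 0], "yaw": 0}, {"slide": [0.02, 0, 0], "yaw": 0}, {"slide": [0.02, 0, 0], "yaw": 0}, {"slide": [0.02, 0, 0], "yaw": 0}])

```text
clock: 37.27
tcp_pos: [615.6, -145.7, 75.3]
ee_rot: [0.215, 0.674, -0.215, 0.674]
force: [1.1, -1.0, 0.0]
grip_width: 0.005
```

```bash
python3 - <<'E'
from h import *
go([615.4,-147.6,66],54.5)
E
```

```text
pos [ 615.6 -145.7   75.3] head y 54.61 slide [ 0.0093 -0.0017  0.0009] yaw(about tool x=down) 0.0019 J6 -1.26 F [ 1.1 -1.   0. ] clk 37.2667
```

Request:
send_rows(increments=[{"slide": [0.006, -0.001, 0.001], "yaw": 0}, {"slide": [0.008, -0.001, 0.001], "yaw": 0}, {"slide": [0.0095, -0.001, 0.001], "yaw": 0}, {"slide": [0.0095, -0.0005, -0.001], "yaw": 0}, {"slide": [0.0095, 0.0, -0.003], "yaw": 0}, {"slide": [0.0095, 0.0005, -0.005], "yaw": 0}])

```text
clock: 37.77
tcp_pos: [614.1, -144.0, 68.2]
ee_rot: [0.215, 0.671, -0.215, 0.676]
force: [3.9, -5.2, 8.0]
grip_width: 0.006
```

Request:
send_rows(increments=[{"slide": [0, 0.0005, -0.002], "yaw": 0}, {"slide": [0, 0.001, -0.004], "yaw": 0}, {"slide": [0, 0.0015, -0.006], "yaw": 0}])

```text
clock: 38.02
tcp_pos: [610.1, -139.2, 68.1]
ee_rot: [0.215, 0.671, -0.215, 0.676]
force: [4.4, -4.7, 8.5]
grip_width: 0.005
```

```bash
python3 - <<'E'
from h import *
s,R=tool();print('tool-frame force',(R.T@s['force']).round(1));go([615.4,-147.6,72],54.5)
E
```

```text
tool-frame force [-8.5 -1.3  6.4]
pos [ 610.1 -139.2   68.1] head y 54.61 slide [-0.0038 -0.0037  0.0092] yaw(about tool x=down) 0.0019 J6 -1.25 F [ 4.4 -4.7  8.5] clk 38.0167
```

Request:
send_rows(increments=[{"slide": [-0.006, 0, 0], "yaw": 0}, {"slide": [-0.006, -0.0015, 0.006], "yaw": 0}, {"slide": [-0.006, -0.003, 0.0125], "yaw": 0}, {"slide": [-0.002, -0.003, 0.0125], "yaw": 0}, {"slide": [0.0015, -0.003, 0.0125], "yaw": 0}, {"slide": [0.0015, -0.003, 0.0125], "yaw": 0}, {"slide": [0.0015, -0.0025, 0.0105], "yaw": 0}, {"slide": [0.0015, -0.002, 0.0085], "yaw": 0}])

```text
clock: 38.68
tcp_pos: [617.1, -148.3, 67.2]
ee_rot: [0.214, 0.669, -0.216, 0.678]
force: [5.3, -17.2, 19.3]
grip_width: 0.007
```

Request:
send_rows(increments=[{"slide": [0, 0.0005, -0.002], "yaw": 0}, {"slide": [0, 0.001, -0.004], "yaw": 0}, {"slide": [0, 0.0015, -0.006], "yaw": 0}, {"slide": [0, 0.002, -0.008], "yaw": 0}])

```text
clock: 39.02
tcp_pos: [611.8, -142.5, 67.9]
ee_rot: [0.214, 0.669, -0.216, 0.678]
force: [4.0, -16.1, 21.7]
grip_width: 0.004
```

```bash
python3 - <<'E'
from h import *
s,R=tool();print('tool-frame force',(R.T@s['force']).round(1));go([615.4,-147.6,72],54.5)
E
```

```text
tool-frame force [-21.6 -10.8  12.9]
pos [ 611.8 -142.5   67.9] head y 54.56 slide [-0.004 -0.002  0.006] yaw(about tool x=down) 0.0011 J6 -1.25 F [  4.  -16.1  21.7] clk 39.0167
```

Request:
send_rows(increments=[{"slide": [-0.02, 0, 0], "yaw": 0}, {"slide": [-0.045, 0.03, 0.0], "yaw": 0}, {"slide": [-0.07, 0.06, -0.02], "yaw": 0}, {"slide": [-0.07, 0.092, -0.045], "yaw": 0}, {"slide": [-0.07, 0.124, -0.07], "yaw": 0}, {"slide": [-0.07, 0.156, -0.095], "yaw": 0}, {"slide": [-0.07, 0.188, -0.12], "yaw": 0}, {"slide": [-0.07, 0.22, -0.145], "yaw": 0}])

```text
clock: 39.68
tcp_pos: [616.7, 126.5, 133.6]
ee_rot: [0.215, 0.674, -0.215, 0.673]
force: [-0.2, 0.5, -0.6]
grip_width: 0.005
```

```bash
python3 - <<'E'
from h import *
a=np.mean([arm.snapshot('top') for _ in range(3)],axis=0).astype(np.uint8)[:,:,::-1]
print(tool()[0]['tcp_pos'])
cv2.imwrite('pics/t25f.png',a)
cv2.imwrite('pics/t25.png',cv2.resize(a[185:250,395:460],None,fx=9,fy=9,interpolation=cv2.INTER_CUBIC))
cv2.imwrite('pics/t25b.png',cv2.resize(a[100:260,380:540],None,fx=3.7,fy=3.7,interpolation=cv2.INTER_CUBIC))
E
```

```text
[616.66548466 127.06414455 133.38558664]
```

View pics/t25.png

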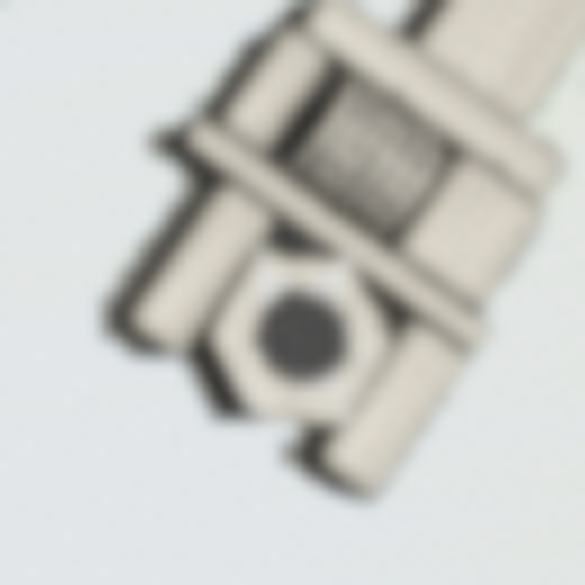

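View pics/t25b.png

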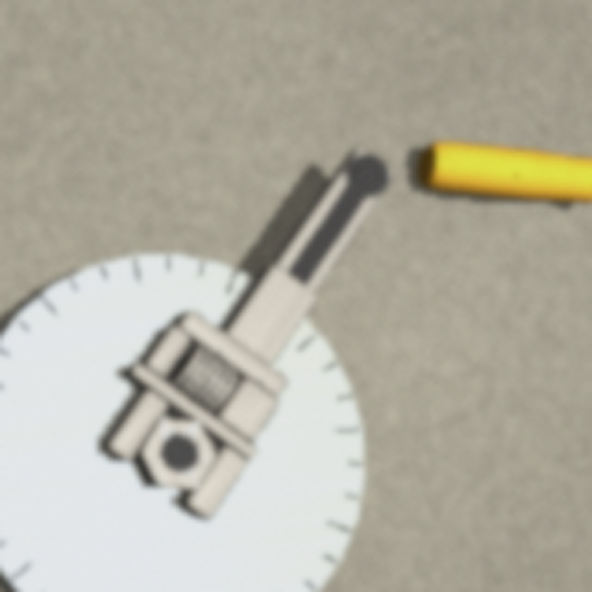

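```bash
python3 - <<'E'
from h import *
go([687.7,-209.7,95],55);go([687.7,-209.7,41],55)
E
```

```text
pos [616.7 127.1 133.4] head y 54.78 slide [ 0.0383 -0.2341  0.2523] yaw(about tool x=down) -0.0039 J6 -0.83 F [-0.5 -0.3  0.9] clk 39.8333
pos [616.7 127.1 133.4] head y 54.78 slide [ 0.0923 -0.2341  0.2524] yaw(about tool x=down) -0.0039 J6 -0.83 F [-0.5 -0.3  0.9] clk 39.8333
```

Request:
send_rows(increments=[{"slide": [0, -0.026, 0.028], "yaw": 0}, {"slide": [0, -0.054, 0.058], "yaw": 0}, {"slide": [0, -0.082, 0.088], "yaw": 0}, {"slide": [0, -0.11, 0.118], "yaw": 0}, {"slide": [0, -0.138, 0.148], "yaw": 0}, {"slide": [0, -0.166, 0.178], "yaw": 0}, {"slide": [0.01, -0.194, 0.208], "yaw": 0}, {"slide": [0.02, -0.218, 0.235], "yaw": 0}], fingers=-0.1)

```text
clock: 40.5
tcp_pos: [682.0, -193.6, 114.0]
ee_rot: [0.216, 0.673, -0.216, 0.674]
force: [0.2, 0.7, 0.5]
grip_width: 0.521
```

Request:
send_rows(increments=[{"slide": [0, -0.016, 0.017], "yaw": 0}, {"slide": [0.01, -0.016, 0.017], "yaw": 0}, {"slide": [0.01, -0.016, 0.017], "yaw": 0}, {"slide": [0.01, -0.016, 0.017], "yaw": 0}])

```text
clock: 40.83
tcp_pos: [686.0, -212.2, 103.1]
ee_rot: [0.216, 0.674, -0.215, 0.673]
force: [-1.0, 1.0, 0.9]
grip_width: 0.551
```

```bash
python3 - <<'E'
from h import *
go([687.7,-209.7,41],55);print(tool()[0]['grip_width'])
E
```

```text
pos [ 686.  -212.2  103.1] head y 54.52 slide [0.0621 0.003  0.0001] yaw(about tool x=down) -0.0084 J6 -1.32 F [-1.   1.   0.9] clk 40.8333
0.5513228341504889
```

Request:
send_rows(increments=[{"slide": [0.02, 0.0025, 0], "yaw": -0.004}, {"slide": [0.045, 0.0025, 0], "yaw": -0.004}, {"slide": [0.062, 0.0025, 0], "yaw": -0.004}, {"slide": [0.062, 0.0025, 0], "yaw": -0.004}, {"slide": [0.062, 0.0025, 0], "yaw": -0.004}])

```text
clock: 41.25
tcp_pos: [688.2, -209.1, 42.3]
ee_rot: [0.214, 0.675, -0.213, 0.674]
force: [-0.3, -0.0, -0.0]
grip_width: 0.548
```

Request:
send_rows(increments=[{"slide": [0, 0, 0], "yaw": 0}, {"slide": [0, 0, 0], "yaw": 0}, {"slide": [0, 0, 0], "yaw": 0}, {"slide": [0, 0, 0], "yaw": 0}, {"slide": [0, 0, 0], "yaw": 0}], fingers=1, newtons=20)

```text
clock: 41.67
tcp_pos: [688.7, -210.2, 42.9]
ee_rot: [0.214, 0.674, -0.214, 0.674]
force: [0.6, 0.5, 4.8]
grip_width: 0.256
```

Request:
send_rows(increments=[{"slide": [0, -0.0024, 0], "yaw": 0.0175}, {"slide": [0, -0.0024, 0], "yaw": 0.0175}, {"slide": [0, -0.0024, 0], "yaw": 0.0175}])

```text
clock: 41.92
tcp_pos: [687.6, -211.9, 42.9]
ee_rot: [0.22, 0.672, -0.22, 0.673]
force: [2.9, 4.3, 4.7]
grip_width: 0.252
```

```bash
python3 - <<'E'
from h import *
n=np.array([573.,-129.4]);s,R=tool();d=s['tcp_pos'][:2]-n
print(np.hypot(*d),np.degrees(np.arctan2(d[1],d[0])),s['wrist_torque'],s['grip_width'],R.T@s['force']);go([687.7,-209.7,41],55)
E
```

```text
141.20014529101937 -35.73541103674283 [ 0.65297851 -0.46852656  0.18885818] 0.25226429362498604 [-4.68111065  5.14891897 -0.19575416]
pos [ 687.6 -211.9   42.9] head y 53.76 slide [ 0.0019  0.0018 -0.0012] yaw(about tool x=down) -0.0216 J6 -1.30 F [2.9 4.3 4.7] clk 41.9167
```

Request:
send_rows(increments=[{"slide": [0, -0.0024, 0], "yaw": 0.0175}, {"slide": [0, -0.0049, 0], "yaw": 0.0175}, {"slide": [0, -0.0049, 0], "yaw": 0.0175}, {"slide": [0, -0.0049, 0], "yaw": 0.0175}])

```text
clock: 42.25
tcp_pos: [685.2, -215.1, 42.9]
ee_rot: [0.227, 0.669, -0.225, 0.671]
force: [5.3, 8.4, 3.9]
grip_width: 0.254
```

```bash
python3 - <<'E'
from h import *
n=np.array([573.,-129.4]);s,R=tool();d=s['tcp_pos'][:2]-n
print(np.hypot(*d),np.degrees(np.arctan2(d[1],d[0])),s['wrist_torque'],s['grip_width'],R.T@s['force']);go([687.7,-209.7,41],55)
E
```

```text
141.17015229126866 -37.38262101889609 [ 1.33606711 -0.91597073 -0.08965425] 0.2544475426957277 [-3.88623334  9.91044625 -0.81512965]
pos [ 685.2 -215.1   42.9] head y 52.74 slide [ 0.0019  0.0058 -0.0013] yaw(about tool x=down) -0.0395 J6 -1.29 F [5.3 8.4 3.9] clk 42.25
```

Request:
send_rows(increments=[{"slide": [0, 0.001, 0], "yaw": -0.006}, {"slide": [0, 0.001, 0], "yaw": -0.006}, {"slide": [0, 0.001, 0], "yaw": -0.006}, {"slide": [0, 0.001, 0], "yaw": -0.006}, {"slide": [0, 0.001, 0], "yaw": -0.006}], fingers=-0.1)

```text
clock: 42.67
tcp_pos: [684.3, -215.6, 41.9]
ee_rot: [0.224, 0.671, -0.224, 0.671]
force: [0.0, -0.9, 0.1]
grip_width: 0.535
```

Request:
send_rows(increments=[{"slide": [-0.02, 0, 0], "yaw": 0}, {"slide": [-0.045, 0, 0.0], "yaw": 0}, {"slide": [-0.075, 0.01, -0.01], "yaw": 0}, {"slide": [-0.1, 0.036, -0.037], "yaw": 0}, {"slide": [-0.1, 0.064, -0.066], "yaw": 0}, {"slide": [-0.1, 0.092, -0.095], "yaw": 0}, {"slide": [-0.1, 0.12, -0.124], "yaw": 0}, {"slide": [-0.1, 0.148, -0.153], "yaw": 0}])

```text
clock: 43.33
tcp_pos: [650.4, -3.6, 142.4]
ee_rot: [0.224, 0.671, -0.224, 0.671]
force: [0.6, 0.4, 0.1]
grip_width: 0.552
```

Request:
send_rows(increments=[{"slide": [0, 0.028, -0.029], "yaw": 0}, {"slide": [0, 0.056, -0.058], "yaw": 0}, {"slide": [0, 0.084, -0.087], "yaw": 0}, {"slide": [0, 0.1, -0.1], "yaw": 0}, {"slide": [0, 0.1, -0.1], "yaw": 0}, {"slide": [0, 0.1, -0.1], "yaw": 0}])

```text
clock: 43.83
tcp_pos: [630.9, 135.5, 142.1]
ee_rot: [0.223, 0.671, -0.223, 0.671]
force: [0.8, -0.4, -0.7]
grip_width: 0.548
```

```bash
python3 - <<'E'
from h import *
a=np.mean([arm.snapshot('top') for _ in range(3)],axis=0).astype(np.uint8)[:,:,::-1]
s=tool()[0];print(s['tcp_pos'],s['force'],s['clock'])
cv2.imwrite('pics/t26.png',np.hstack([cv2.resize(a[185:250,395:460],(400,400),interpolation=cv2.INTER_CUBIC),cv2.resize(a[100:260,380:540],(400,400),interpolation=cv2.INTER_CUBIC)]))
E
```

```text
[631.30257087 133.52904906 142.1456749 ] [1.11977902 0.14231849 0.0268767 ] 43.9833
```

View pics/t26.png

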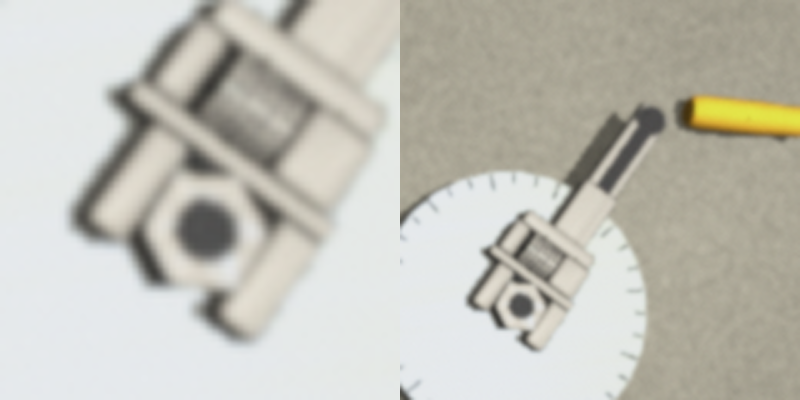

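The wrench lies on the nut, with the nut deep in the jaws and both jaws against its flats. The robot is clear, so I'm handing in.

```bash
python3 -c "
from rig import arm
print(arm.job_done())"
```

```text
the job is handed in; nothing more can be done
None
```

I tightened the nut until it stopped against the wrench, then left the wrench lying on it and handed the job in at about 44 s. I put the wrench flat on the base, let go, rolled the worm closed in strokes, then gripped the handle and turned it clockwise about 42°.

**First closing:** the wrench had turned about 4.5° on the base and the jaws caught on the nut's corners. I straightened it with a light grip on the handle, let go and rolled again until the fingertip slipped on the worm (about 12 N drag). In the pictures the jaws lay flush on the flats.

**At the stop:** near the end of the turn the resistance rose to about 1.6 N m, against the 0.4 N m the nut needs to turn. I then tried the worm again, and it still stalled. A second clockwise push reached about 1.4 N m without running on freely. The last picture shows the nut deep between the jaws, the wrench on it and the robot clear.

**What did not fully agree:**
- **Turn angles:** the pictures show the wrench turned about 42° and the nut about 38–39° (±2°), so there was a little play or give under the final load.
- **Jaw opening:** the pictures cannot measure it closer than about 1 mm. That the jaws are snug rests mainly on the worm stalling.
- **Last worm stroke:** it pressed with about 21 N, slightly over the advised 20 N.

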